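# Seat a leg blank in the routing jig and lock the toggle clamps

### The job

Get the leg blank ready for routing: with both clamps still open, push it with a fingertip flush along the fence and hard up to the end stop of the jig, then push the two red clamp handles right down with one finger so that both clamps lock on it. Slide the blank only, never pick it up or tip it, and leave the other things on the bench where they are.

Things in the scene. Friction and masses are not known exactly. Their poses are not given: they have to be found in the camera images.
- jig: Routing jig screwed to the bench, turned by up to 0.25 rad. Origin: bench height, on the line of the fence's working face, midway along it. x points across the fence away from the robot, y along the fence to the left, z up. Grey deck 470 mm long, 18 mm thick, from x = -130 to +165 mm. Two steel toggle clamps with red handles stand on the fence at y = +105 (left) and -105 mm (right).
- fence (a point): Foot of the fence's working face, midway along it, at deck height (x = 0, y = 0, z = 18 mm in the jig's frame; axes as the jig's). The fence is a pale wooden batten, 64 mm wide (x = 0 to 64), 30 mm high above the deck, as long as the deck.
- stop (a point): Foot of the end stop's working face (x = -37, y = +190, z = 18 mm in the jig's frame). The stop is a pale wooden block at the left end, 30 mm high, 75 mm from x = -75 mm to the fence; its working face is the plane y = +190 mm and looks to the right.
- blank: Square wooden leg blank, 40 (x) x 380 (y) x 40 mm, about 0.4 kg, lying loose on the jig deck in front of the fence, up to about 0.12 rad askew. Origin: centre of its underside; axes run like the jig's. Home (face on the fence, left end on the stop) its origin is at x = -20, y = 0, z = 18 mm in the jig's frame.
- face_left (a point): Point on the blank's face that goes against the fence, at mid height, 30 mm from its left end.
- face_right (a point): The same face at mid height, 30 mm from its right end.
- end_left (a point): Centre of the blank's left end, which goes against the end stop.
- handle_left (a joint): Left clamp handle, rad: 0 fully raised (66 degrees above level, leaning away from the robot), 1.15 level, right down on its stop: its elevation is 1.15 minus this. Starts at 0 to 0.12. Pushed over, away from the robot and down, it swings the clamp arm down on the blank. It stays where it is left, but in its last third the pad spring pushes back until it is over centre at 1.10. A push near its end takes under 8 N.
- pivot_left (a point): Pivot of the left handle, fixed on the jig at x = 46, y = +105, z = 66 mm. The handle turns in the jig's x-z plane about it.
- grip_left (a point): Point on the centre line of the left handle, 95 mm from its pivot. The red grip is a round bar 16 mm thick that runs from 50 to 130 mm from the pivot, along the handle.
- pad_left: Sprung rubber pad, 16 mm across, on the left clamp arm; it comes down on the middle of the blank's top two thirds through the handle's swing and presses with about 25 N at its end. Its origin is the arm's pivot (x = 16, z = 68 mm), not the pad. Open, arm and pad stand upright over the fence, within x = -30 to +45 mm and below 135 mm height.
- handle_right (a joint): Right clamp handle, rad: 0 fully raised (66 degrees above level, leaning away from the robot), 1.15 level, right down on its stop: its elevation is 1.15 minus this. Starts at 0 to 0.12. Pushed over, away from the robot and down, it swings the clamp arm down on the blank. It stays where it is left, but in its last third the pad spring pushes back until it is over centre at 1.10. A push near its end takes under 8 N.
- pivot_right (a point): Pivot of the right handle, fixed on the jig at x = 46, y = -105, z = 66 mm. The handle turns in the jig's x-z plane about it.
- grip_right (a point): Point on the centre line of the right handle, 95 mm from its pivot. The red grip is a round bar 16 mm thick that runs from 50 to 130 mm from the pivot, along the handle.
- pad_right: Sprung rubber pad, 16 mm across, on the right clamp arm; it comes down on the middle of the blank's top two thirds through the handle's swing and presses with about 25 N at its end. Its origin is the arm's pivot (x = 16, z = 68 mm), not the pad. Open, arm and pad stand upright over the fence, within x = -30 to +45 mm and below 135 mm height.
- tape: Tape measure: blue rounded block 70 x 66 x 38 mm lying on the jig deck behind the fence, between the clamps. Bystander. Origin: centre of its underside.
- pencil: Red carpenter's pencil, flat, 190 x 13 x 8 mm, on the bench left of the jig. Bystander. Origin: centre of its underside.
- glue: Yellow glue bottle, 60 mm across, 170 mm tall, standing on the bench left of the jig. Bystander. Origin: centre of its underside.
- screwdriver: Screwdriver 210 mm long lying on the bench left of the jig. Bystander.
- hammer: Hammer 280 mm long lying on the bench right of the jig. Bystander.
- spare_blank: A second leg blank, 40 x 380 x 40 mm, lying on the bare bench right of the jig. Bystander, not for this job. Origin: centre of its underside.
- square: Combination square: 300 mm steel rule with a blue head, lying on the bench left of the robot. Bystander.

How it is judged:
By the outcome, as a careful person would: the job done as asked, in the order asked, and still so for the second after the job is handed in, with the robot touching nothing.
It also fails if it takes over 64 s, if anything falls off the work surface, if the arm or the gripper's body presses on something with over 40 N, if the wrist force passes 120 N, or if a joint passes its speed limit or range.

### The arm

A 6-joint arm with a two-finger parallel gripper is mounted at the origin on the work surface. World frame = base frame: x ahead of the robot, y to its left, z up, the work surface at z = 0. Lengths are in m, angles in degrees, forces in N, time in s.
With the tool pointing down it reaches from about 0.225 to 0.875 m from the base axis. Payload 3.4 kg.
Tool frame: the origin (TCP) lies at the very end of the fingers, on their centre line; the grasp point (between the pads) lies 19 mm behind it; z points along the fingers, y is the direction in which the jaws open and shut (so a half turn about z gives the same grasp; the last joint's range is limited). The gripper opens to 85 mm and grips with 20 to 120 N. Pads are 22 mm wide; open, the fingers measure 114 mm over their backs; the gripper's body (76 mm by 85 mm) begins 54 mm behind the grasp point. The pads swing forward as they close: fully open they stand 13 mm farther back than shut.
Start: joints at [65.89, 15.808, 86.224, -0, 77.962, -6.933], TCP at [0.17, 0.549, 0.201] pointing down, gripper open.
Joint ranges: [-165.64, 165.64], [-43.16, 119.46], [12.63, 154.43], [-67.54, 247.53], [6.08, 155.33], [-154.97, 154.97]. Speed limits (degrees/s): [147.25, 147.25, 180, 180, 180, 180].

### API

Orientations are given as a 3x3 rotation matrix whose columns are the frame's x, y, z axes.
In Python, from rig import robot gives the robot as it stands.
- The arm moves only by the tool drive_tool, never from a script. Its argument "series" is a list of rows, each a list of 3 entries, a list of its own where there are three numbers: the closure, from 0 (fully open) to 1 (shut), then the shift along the tool's x, y, z in mm, then the turn, a rotation vector about the tool's x, y, z in rad. In form: [[hand, [dx, dy, dz], [wx, wy, wz]], ...]. A call has exactly 5 rows; each row shifts and turns the commanded pose from where the row before left it, along the tool's axes as they then stand; what a row does not reach is not made up. A row lasts 1/10 s, in which the tool goes at most 50 mm and 8.59 degrees, less where a joint would pass 70% of its speed; a pose out of reach is approached as far as the arm can. A call with a gripper value outside its range is refused whole. The fingers move at their own pace and stop on an object; "squeeze" is the grip in N (left out, the last holds). Time passes only in rows, so rows that do not move let the fingers close, or fill a call up. It gives the time, the measured TCP pose, the force and the opening at its end, in the units of the state.
- robot.state(): the state, without advancing time (a new reading comes with each control period).
- robot.camera(name): name is "side" or "top" or "wrist"; returns (picture, depth): 384x512x3 uint8, blue, green, red; 384x512 float32, m along the optical axis (not along the pixel's ray), 0 where there is no reading.
- robot.camera_model(name): a dict with "camera_matrix" (3x3 intrinsics, pixels), "k1" (the pictures are not rectified: a ray, as slopes to the right and down, at radius r is drawn at 1 + k1 r^2 times it, then the intrinsics apply), "xyz" and "rotation" of the camera in the world; the wrist camera has in their place "hand_eye" (4x4, takes a point from camera to tool coordinates, whose origin is the TCP and whose axes are the flange's). Camera axes: x right, y down, z forward; pixel columns grow to the right and rows downward; lengths in m; the calibration is good to about 2 mm. A picture is of the moment at which its call begins: read the wrist's pose just before it. camera_model takes no time and is no camera call.
- robot.sign_off(): hands the job in, once; it reports no verdict.
The state is a dict: "time_s": time; "joint_positions": joint angles; "qd": joint speeds; "joint_efforts": joint torques, N m; "ee_pos": TCP position; "tool_rot": TCP orientation; "wrist_force": force on the tool from outside, world axes, zero at the start; "ft_torque": the same for the moment, N m; "finger_gap": finger opening in m.
Only numpy, scipy, OpenCV 4.12 (cv2) and the standard library are available. Lean on these libraries where they do the work, as an engineer would, in place of code of your own. Each camera call takes 0.05 s, during which the arm holds its last target.

## Working session

There is one attempt and no reset: what is moved stays moved. The work goes in short steps, Python scripts to look and compute and a tool call to move; the robot and the scene stay as the last step left them, time stands still between calls to the robot, and variables do not carry over. Pictures are saved under pics/ and viewed, and the job is handed in when it is done.

Besides the shell and the picture viewer there is one more tool, called after "Call:" in YAML: its name, and indented under it one key for each argument. drive_tool: Moves the arm, as the interface text tells. Its arguments: {"type":"object","properties":{"series":{"type":"array","items":{"type":"array"}},"squeeze":{"type":"number"}},"required":["series"]}

```bash
ls; mkdir -p pics; python3 - <<'E'
from rig import robot
import cv2,numpy as np
s=robot.state()
for k,v in s.items(): print(k,np.round(v,3).tolist())
for n in ["top","side","wrist"]:
    p,d=robot.camera(n); cv2.imwrite(f"pics/{n}0.png",p); np.save(f"pics/{n}0.npy",d)
    print(n,robot.camera_model(n))
E
```

```text
pics
time_s 0.0
joint_positions [65.889, 15.848, 86.296, -0.002, 77.961, -6.933]
qd [-0.022, -0.015, 0.011, -0.067, 0.057, -0.035]
joint_efforts [-0.001, -41.678, -24.58, -0.001, 0.011, 0.0]
ee_pos [0.17, 0.549, 0.201]
tool_rot [[-0.955, 0.295, -0.001], [0.295, 0.955, -0.002], [0.0, -0.002, -1.0]]
wrist_force [-0.26, 0.615, -0.091]
ft_torque [0.015, -0.014, 0.015]
finger_gap 0.085
top {'camera_matrix': array([[428.66457473,   0.        , 263.31401598],
       [  0.        , 428.66457473, 188.46858696],
       [  0.        ,   0.        ,   1.        ]]), 'k1': -0.07560226090697407, 'xyz': array([0.39539014, 0.01475811, 1.8696759 ]), 'rotation': array([[-0.02962784, -0.9987404 ,  0.04049457],
       [-0.9995475 ,  0.02981367,  0.00399261],
       [-0.00519487, -0.04035795, -0.99917178]])}
side {'camera_matrix': array([[490.8163118 ,   0.        , 251.61571691],
       [  0.        , 490.8163118 , 207.37182034],
       [  0.        ,   0.        ,   1.        ]]), 'k1': 0.061031909011837304, 'xyz': array([-0.43680283,  1.1596119 ,  1.15868956]), 'rotation': array([[-0.77935091, -0.37128989,  0.50473357],
       [-0.62652398,  0.45027633, -0.63617523],
       [ 0.00893585, -0.81203143, -0.58354529]])}
wrist {'camera_matrix': array([[345.37903575,   0.        , 258.86600748],
       [  0.        , 345.37903575, 191.79568424],
       [  0.        ,   0.        ,   1.        ]]), 'k1': 0.024184799139247256, 'hand_eye': array([[-6.57342951e-04, -9.44524366e-01, -3.28440694e-01,
         8.48939988e-02],
       [ 9.99999731e-01, -7.27596615e-04,  9.10056483e-05,
        -7.33346918e-05],
       [-3.24929390e-04, -3.28440546e-01,  9.44524591e-01,
        -1.72074409e-01],
       [ 0.00000000e+00,  0.00000000e+00,  0.00000000e+00,
         1.00000000e+00]])}
```

View pics/top0.png

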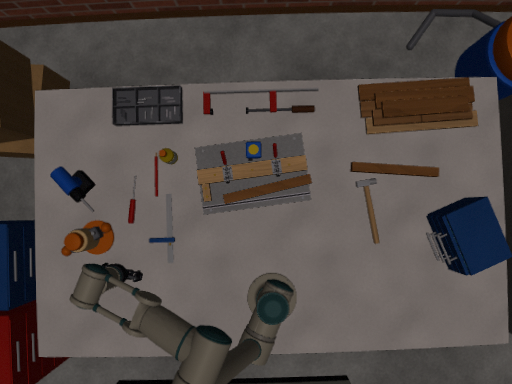

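View pics/side0.png

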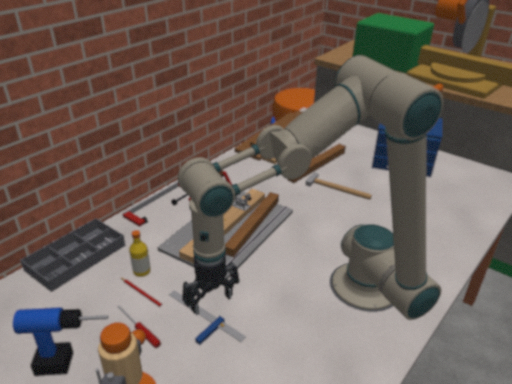

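View pics/wrist0.png

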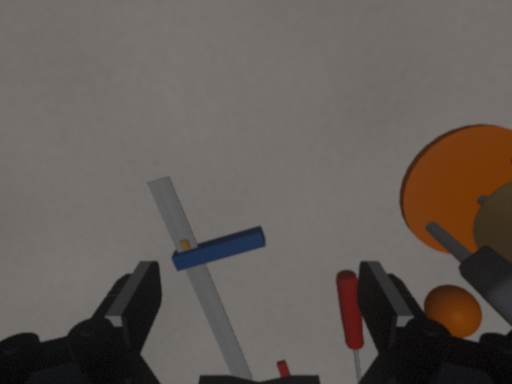

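```bash
python3 - <<'E'
import cv2
p=cv2.imread('pics/top0.png'); cv2.imwrite('pics/top0c.png',cv2.resize(p[60:230,170:370],None,fx=3.9,fy=3.5,interpolation=cv2.INTER_CUBIC))
E
```

```text
(no output)
```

View pics/top0c.png

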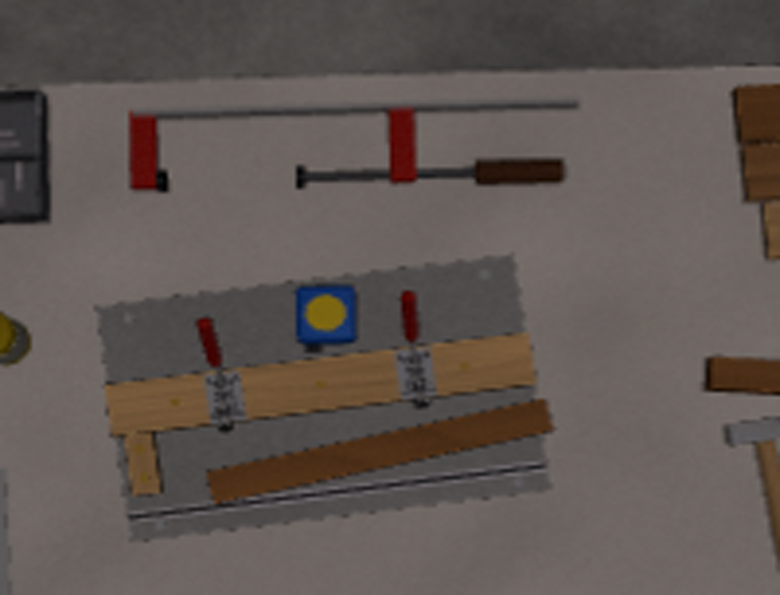

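```bash
cat > h.py <<'E'
from rig import robot
import cv2,numpy as np
def cam(name,st=None):
    m=robot.camera_model(name)
    K=m["camera_matrix"];k=m["k1"]
    if name=="wrist":
        T=np.eye(4);T[:3,:3]=st["tool_rot"];T[:3,3]=st["ee_pos"]
        C=T@m["hand_eye"]; return K,k,C[:3,3],C[:3,:3]
    return K,k,np.array(m["xyz"]),np.array(m["rotation"])
def topl(c,uv,z):
    K,k,t,R=c
    n=cv2.undistortPoints(np.array(uv,float).reshape(-1,1,2),K,np.array([k,0,0,0.])).reshape(-1,2)
    d=np.c_[n,np.ones(len(n))]@R.T
    return t+d*((z-t[2])/d[:,2])[:,None]
def proj(c,P):
    K,k,t,R=c
    q=(np.array(P,float).reshape(-1,3)-t)@R
    n=q[:,:2]/q[:,2:]; r=(n**2).sum(1,keepdims=True); n=n*(1+k*r)
    return n@K[:2,:2].T+K[:2,2]
E
python3 - <<'E'
from h import *
f=lambda L:[(170+x/3.9,60+y/3.5) for x,y in L]
c=cam("top")
print("fence top: BL,BR,FR,FL\n",topl(c,f([(106,385),(533,335),(535,385),(112,436)]),.048).round(4))
print("deck FL FR\n",topl(c,f([(131,542),(551,490),(96,307),(513,255)]),.018).round(4))
print("blank top: LB LF RF RB\n",topl(c,f([(208,470),(215,502),(553,430),(547,400)]),.058).round(4))
print("stop face right edge\n",topl(c,f([(155,433),(160,492)]),.048).round(4))
E
```

```text
fence top: BL,BR,FR,FL
 [[ 0.5566  0.3021  0.048 ]
 [ 0.6036 -0.1671  0.048 ]
 [ 0.5424 -0.1672  0.048 ]
 [ 0.4941  0.297   0.048 ]]
deck FL FR
 [[ 0.364   0.2836  0.018 ]
 [ 0.4144 -0.1835  0.018 ]
 [ 0.6569  0.316   0.018 ]
 [ 0.7076 -0.1513  0.018 ]]
blank top: LB LF RF RB
 [[ 0.4492  0.1919  0.058 ]
 [ 0.4103  0.1853  0.058 ]
 [ 0.4865 -0.1839  0.058 ]
 [ 0.523  -0.1786  0.058 ]]
stop face right edge
 [[0.4963 0.2497 0.048 ]
 [0.4243 0.246  0.048 ]]
```

Call:
drive_tool:
  series:
    - [1,[0,0,-30],[0,0,-0.14]]
    - [1,[0,0,-40],[0,0,-0.14]]
    - [1,[0,0,-30],[0,0,-0.124]]
    - [1,[-25,-25,0],[0,0,0]]
    - [1,[-20,-40,0],[0,0,0]]

```text
time_s: 0.65
ee_pos: [0.2223, 0.4908, 0.3019]
tool_rot: [[-0.994, -0.107, 0.002], [-0.107, 0.994, 0.002], [-0.002, 0.002, -1.0]]
wrist_force: [0.7, -0.4, -0.1]
finger_gap: 0.0123
```

```bash
cat >> h.py <<'E'
def delta(target):
    s=robot.state(); R=np.array(s["tool_rot"]); return (R.T@(np.array(target)-s["ee_pos"])*1000).round(1)
def st():
    s=robot.state()
    print(s["time_s"],np.round(s["ee_pos"],4),"F",np.round(s["wrist_force"],1),"gap",round(s["finger_gap"],4)); print(np.round(s["tool_rot"],4).tolist()); return s
E
python3 - <<'E'
from h import *
st(); print(delta([.43,.06,.31]))
E
```

```text
0.65 [0.2223 0.4908 0.3019] F [ 0.7 -0.4 -0.1] gap 0.0123
[[-0.9943, -0.1068, 0.0017], [-0.1068, 0.9943, 0.0025], [-0.0019, 0.0023, -1.0]]
[-160.5 -450.5   -8.9]
```

Call:
drive_tool:
  series:
    - [1,[-16,-45,0],[0,0,0]]
    - [1,[-16,-45,-4],[0,0,0]]
    - [1,[-16,-45,-4],[0,0,0]]
    - [1,[-16,-45,0],[0,0,0]]
    - [1,[-16,-45,0],[0,0,0]]

```text
time_s: 1.15
ee_pos: [0.3246, 0.2722, 0.3094]
tool_rot: [[-0.995, -0.105, 0.001], [-0.105, 0.995, 0.0], [-0.001, 0.0, -1.0]]
wrist_force: [0.9, -0.1, -0.7]
finger_gap: -0.0006
```

Call:
drive_tool:
  series:
    - [1,[-16,-45,0],[0,0,0]]
    - [1,[-16,-45,0],[0,0,0]]
    - [1,[-16,-45,0],[0,0,0]]
    - [1,[-16,-45,0],[0,0,0]]
    - [1,[-16,-40,0],[0,0,0]]

```text
time_s: 1.65
ee_pos: [0.427, 0.0613, 0.3094]
tool_rot: [[-0.995, -0.103, 0.0], [-0.103, 0.995, 0.0], [-0.0, -0.0, -1.0]]
wrist_force: [0.8, 0.8, 0.0]
finger_gap: 0.0002
```

Call:
drive_tool:
  series:
    - [1,[0,0,0],[0,0,0]]
    - [1,[0,0,0],[0,0,0]]
    - [1,[0,0,0],[0,0,0]]
    - [1,[0,0,0],[0,0,0]]
    - [1,[0,0,0],[0,0,0]]

```text
time_s: 2.15
ee_pos: [0.4263, 0.0646, 0.3096]
tool_rot: [[-0.994, -0.106, 0.0], [-0.106, 0.994, 0.0], [-0.0, 0.0, -1.0]]
wrist_force: [-0.2, 1.0, -1.1]
finger_gap: -0.0004
```

```bash
python3 - <<'E'
from h import *
import json
s=st(); p,d=robot.camera("wrist"); cv2.imwrite("pics/w1.png",p)
json.dump({k:np.array(v).tolist() for k,v in s.items()},open("pics/w1.json","w"))
cv2.imwrite("pics/w1b.png",cv2.resize(p,(800,600),interpolation=cv2.INTER_CUBIC))
E
```

```text
2.15 [0.4263 0.0646 0.3096] F [-0.2  1.  -1.1] gap -0.0004
[[-0.9943, -0.1063, 0.0003], [-0.1063, 0.9943, 0.0003], [-0.0004, 0.0003, -1.0]]
```

View pics/w1b.png

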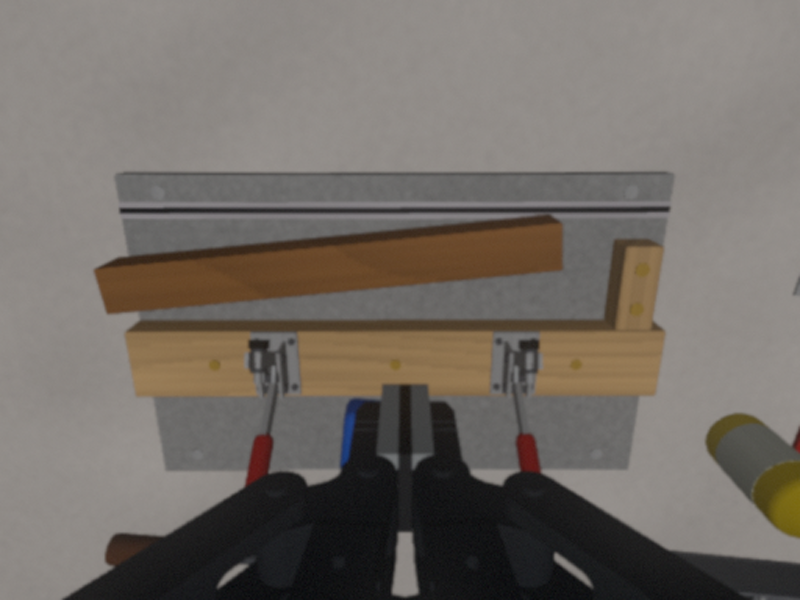

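```bash
python3 - <<'E'
import cv2
p=cv2.imread('pics/w1.png')
a=cv2.resize(p[130:260,55:185],(600,600),interpolation=cv2.INTER_CUBIC)
b=cv2.resize(p[130:260,330:460],(600,600),interpolation=cv2.INTER_CUBIC)
cv2.imwrite('pics/w1l.png',a);cv2.imwrite('pics/w1r.png',b)
E
```

```text
(no output)
```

View pics/w1l.png

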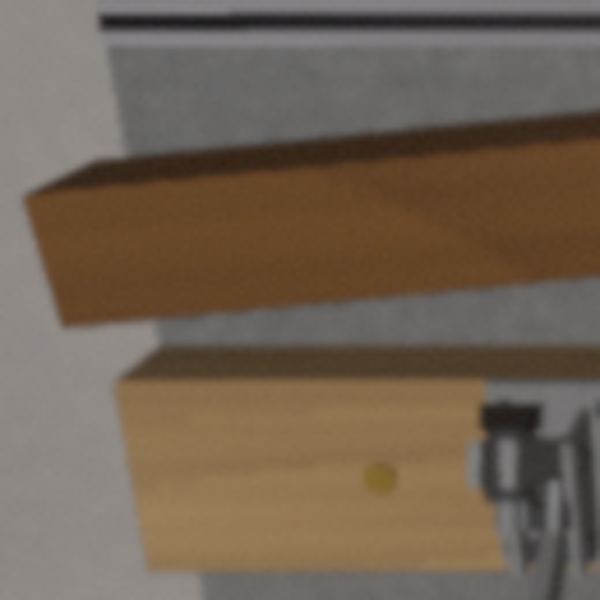

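View pics/w1r.png

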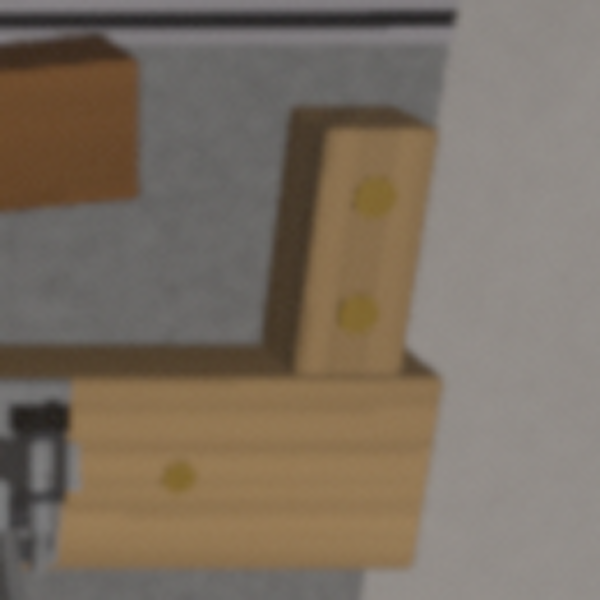

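```bash
cat >> h.py <<'E'
def J2W(j,P):
    x,y,th=j; P=np.array(P,float).reshape(-1,3); c,s=np.cos(th),np.sin(th)
    return np.c_[x+c*P[:,0]-s*P[:,1],y+s*P[:,0]+c*P[:,1],P[:,2]]
def W2J(j,P):
    x,y,th=j; P=np.array(P,float).reshape(-1,3); c,s=np.cos(th),np.sin(th)
    d=P[:,:2]-[x,y]; return np.c_[c*d[:,0]+s*d[:,1],-s*d[:,0]+c*d[:,1],P[:,2]]
from scipy.optimize import least_squares
def fit(c,M,uv,x0):
    r=least_squares(lambda j:(proj(c,J2W(j,M))-uv).ravel(),x0); return r.x,r.fun.reshape(-1,2)
E
python3 - <<'E'
from h import *
import json
s=json.load(open("pics/w1.json")); c=cam("wrist",s)
k=600/130
L=lambda q:[55+q[0]/k-.4,130+q[1]/k-.4]; R=lambda q:[330+q[0]/k-.4,130+q[1]/k-.4]
# model pts of jig: fence length 470 (y +-235)
M=[[0,-.235,.048],[0,-.235,.018],[.064,-.235,.048],[0,.235,.048],[.064,.235,.048],[-.075,.19,.048],[0,.19,.048],[-.075,.19,.018],[0,.19,.018]]
uv=np.array([L((117,380)),L((162,347)),L((148,570)),R((441,376)),R((412,567)),R((326,127)),R((296,375)),R((293,106)),R((264,345))])
j,res=fit(c,np.array(M),uv,[.518,.065,.104]); print("jig",j.round(4),"\n",res.round(2).tolist())
B=[[-.02,-.19,.058],[.02,-.19,.058],[-.02,-.19,.018],[-.02,.19,.058],[.02,.19,.058],[-.02,.19,.018]]
uv=np.array([L((25,196)),L((63,326)),L((98,160)),R((137,60)),R((138,197)),R((100,36))])
b,res=fit(c,np.array(B),uv,[.467,.004,.2]); print("blank",b.round(4),"\n",res.round(2).tolist())
print("rel",W2J(j,[b[0],b[1],.018]).round(4),b[2]-j[2]); np.save("jig.npy",j)
print("corners jig",W2J(j,J2W(b,B)).round(4))
E
```

```text
jig [0.5211 0.0667 0.1077] 
 [[-1.37, 0.16], [-0.72, -0.76], [-0.28, 1.04], [2.06, 0.34], [1.22, 1.01], [0.79, 0.06], [-0.17, 0.58], [-0.65, -0.54], [-0.99, -0.93]]
blank [0.4695 0.0072 0.2062] 
 [[-1.32, -0.07], [-0.54, 1.22], [-1.1, -0.27], [1.1, -0.25], [0.98, 1.09], [0.84, -0.82]]
rel [[-0.0577 -0.0537  0.018 ]] 0.09850857900938408
corners jig [[-0.0589 -0.2447  0.058 ]
 [-0.0191 -0.2408  0.058 ]
 [-0.0589 -0.2447  0.018 ]
 [-0.0963  0.1334  0.058 ]
 [-0.0565  0.1374  0.058 ]
 [-0.0963  0.1334  0.018 ]]
```

```bash
cat >> h.py <<'E'
def dj(P):
    j=np.load("jig.npy"); return delta(J2W(j,P)[0])
def sj():
    s=st(); j=np.load("jig.npy"); print("TCP jig mm",(W2J(j,s["ee_pos"])*1000).round(1)); return s
E
python3 - <<'E'
from h import *
sj(); print(dj([-.112,-.01,.032]))
E
```

```text
2.2 [0.4264 0.0645 0.3096] F [ 0.1 -0.1 -0.6] gap -0.0
[[-0.9944, -0.1061, 0.0003], [-0.1061, 0.9944, 0.0002], [-0.0003, 0.0002, -1.0]]
TCP jig mm [[-94.4   7.9 309.6]]
[ 17.6 -18.  277.5]
```

Call:
drive_tool:
  series:
    - [1,[8,-9,40],[0,0,0]]
    - [1,[10,-9,45],[0,0,0]]
    - [1,[0,0,45],[0,0,0]]
    - [1,[0,0,45],[0,0,0]]
    - [1,[0,0,40],[0,0,0]]

```text
time_s: 2.7
ee_pos: [0.41, 0.0443, 0.0929]
tool_rot: [[-0.994, -0.105, 0.0], [-0.105, 0.994, 0.0], [-0.0, 0.0, -1.0]]
wrist_force: [1.0, 0.2, -0.6]
finger_gap: 0.0003
```

Call:
drive_tool:
  series:
    - [1,[0,0,32],[0,0,0]]
    - [1,[0,0,20],[0,0,0]]
    - [1,[0,0,10],[0,0,0]]
    - [1,[0,0,0],[0,0,0]]
    - [1,[0,0,0],[0,0,0]]

```text
time_s: 3.2
ee_pos: [0.4116, 0.0439, 0.0331]
tool_rot: [[-0.995, -0.105, 0.002], [-0.105, 0.995, -0.0], [-0.002, -0.0, -1.0]]
wrist_force: [-0.3, -0.4, -0.3]
finger_gap: 0.0001
```

```bash
python3 - <<'E'
from h import *
sj(); p,d=robot.camera("wrist"); cv2.imwrite("pics/w2.png",p)
E
```

```text
3.2 [0.4116 0.0439 0.0331] F [-0.3 -0.4 -0.3] gap 0.0001
[[-0.9945, -0.1046, 0.0016], [-0.1046, 0.9945, -0.0], [-0.0016, -0.0002, -1.0]]
TCP jig mm [[-111.3  -10.9   33.1]]
```

View pics/w2.png

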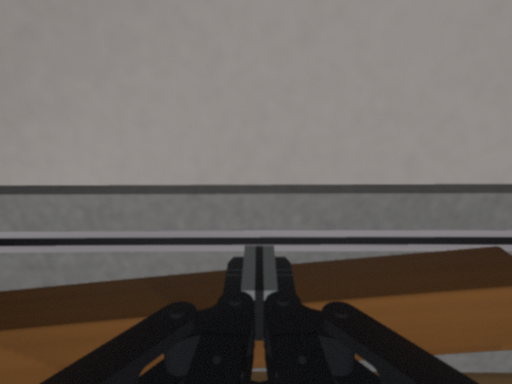

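Call:
drive_tool:
  series:
    - [1,[-8,0,1],[0,0,0]]
    - [1,[-6,0,0],[0,0,0]]
    - [1,[-5,0,0],[0,0,0]]
    - [1,[-5,0,0],[0,0,0]]
    - [1,[-5,0,0],[0,0,0]]

```text
time_s: 3.75
ee_pos: [0.4402, 0.0468, 0.0315]
tool_rot: [[-0.995, -0.104, 0.0], [-0.104, 0.995, 0.0], [-0.0, 0.0, -1.0]]
wrist_force: [0.1, -0.0, -0.4]
finger_gap: 0.0002
```

Call:
drive_tool:
  series:
    - [1,[-5,0,0],[0,0,0]]
    - [1,[-5,0,0],[0,0,0]]
    - [1,[-5,0,0],[0,0,0]]
    - [1,[-4,0,0],[0,0,0]]
    - [1,[-3,0,0],[0,0,0]]

```text
time_s: 4.25
ee_pos: [0.4619, 0.049, 0.0314]
tool_rot: [[-0.995, -0.104, 0.0], [-0.104, 0.995, 0.0], [-0.0, 0.0, -1.0]]
wrist_force: [-0.4, 0.2, -0.5]
finger_gap: -0.0002
```

Call:
drive_tool:
  series:
    - [1,[-2,0,0],[0,0,0]]
    - [1,[-2,0,0],[0,0,0]]
    - [1,[-1,0,0],[0,0,0]]
    - [1,[-1,0,0],[0,0,0]]
    - [1,[0,0,0],[0,0,0]]

```text
time_s: 4.75
ee_pos: [0.4675, 0.0496, 0.0314]
tool_rot: [[-0.995, -0.104, 0.0], [-0.104, 0.995, 0.0], [-0.0, 0.0, -1.0]]
wrist_force: [0.2, 0.1, 0.4]
finger_gap: -0.0
```

```bash
python3 - <<'E'
from h import *
sj(); p,d=robot.camera("wrist"); cv2.imwrite("pics/w3.png",p)
p,d=robot.camera("top"); cv2.imwrite('pics/t3.png',cv2.resize(p[60:230,170:370],None,fx=3.9,fy=3.5,interpolation=cv2.INTER_CUBIC))
E
```

```text
4.75 [0.4675 0.0496 0.0314] F [0.2 0.1 0.4] gap -0.0
[[-0.9946, -0.104, 0.0001], [-0.104, 0.9946, 0.0001], [-0.0001, 0.0001, -1.0]]
TCP jig mm [[-55.2 -11.2  31.4]]
```

View pics/w3.png

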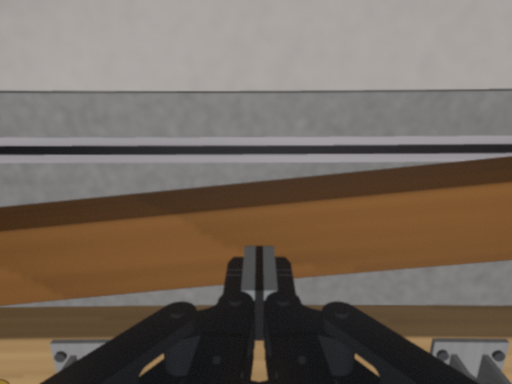

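View pics/t3.png

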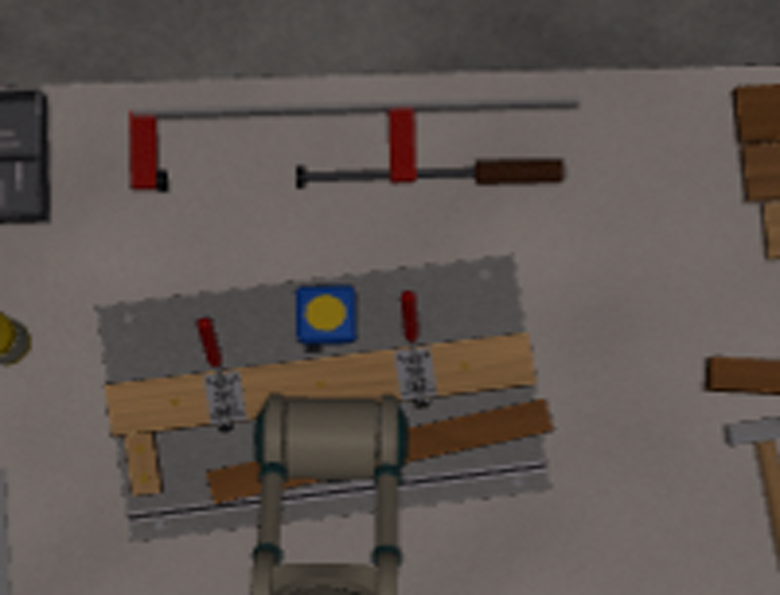

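```bash
python3 - <<'E'
from h import *
s=sj(); p,d=robot.camera("wrist"); 
K,k,t,R=cam("wrist",s); he=robot.camera_model("wrist")["hand_eye"]
n=cv2.undistortPoints(np.array([[[260.,r]] for r in range(180,340,8)]),K,np.array([k,0,0,0.])).reshape(-1,2)
for col in (252,268):
  for r in range(200,340,8):
    z=float(d[r,col]); q=cv2.undistortPoints(np.array([[[col,r]]],float),K,np.array([k,0,0,0.])).ravel()
    P=he@np.array([q[0]*z,q[1]*z,z,1]); print(col,r,round(z,4),(P[:3]*1000).round(1))
for n in["wrist","side"]:
  p,d=robot.camera(n);cv2.imwrite(f'pics/{n}4.png',cv2.resize(p[200:320,200:320] if n=="wrist" else p[150:300,150:300],(600,600)))
E
```

```text
4.85 [0.4673 0.0496 0.0314] F [-0.  -0.4 -0.4] gap -0.0
[[-0.9946, -0.104, -0.0001], [-0.104, 0.9946, 0.0001], [0.0001, 0.0001, -1.0]]
TCP jig mm [[-55.3 -11.2  31.4]]
252 200 0.1654 [ 26.9  -3.3 -17.2]
252 208 0.1577 [ 26.1  -3.2 -25.5]
252 216 0.1581 [ 22.5  -3.2 -26.4]
252 224 0.1602 [ 18.2  -3.2 -25.7]
252 232 0.1614 [ 14.1  -3.2 -25.8]
252 240 0.1615 [ 10.6  -3.2 -26.9]
252 248 0.1521 [ 11.6  -3.1 -36.5]
252 256 0.145 [ 11.8  -2.9 -44. ]
252 264 0.1406 [ 11.   -2.8 -48.9]
252 272 0.1342 [ 11.4  -2.7 -55.5]
252 280 0.1292 [ 11.3  -2.6 -60.9]
252 288 0.1248 [ 11.2  -2.5 -65.6]
252 296 0.1228 [  9.7  -2.5 -68.3]
252 304 0.1151 [ 11.9  -2.3 -75.6]
252 312 0.1155 [  9.1  -2.3 -76.2]
252 320 0.1145 [  7.3  -2.3 -77.9]
252 328 0.1168 [  3.2  -2.4 -76.8]
252 336 0.1181 [ -0.3  -2.4 -76.6]
268 200 0.1636 [ 27.5   4.3 -18.9]
268 208 0.1575 [ 26.2   4.1 -25.8]
268 216 0.1595 [ 22.    4.2 -25.1]
268 224 0.1606 [ 18.    4.2 -25.3]
268 232 0.1605 [ 14.5   4.2 -26.6]
268 240 0.1632 [  9.8   4.3 -25.4]
268 248 0.153 [ 11.1   4.  -35.7]
268 256 0.147 [ 10.8   3.8 -42.2]
268 264 0.1396 [ 11.5   3.6 -49.8]
268 272 0.1336 [ 11.7   3.5 -56.1]
268 280 0.13 [ 10.9   3.4 -60.2]
268 288 0.1258 [ 10.5   3.3 -64.7]
268 296 0.1188 [ 12.1   3.1 -71.6]
268 304 0.1141 [ 12.5   3.  -76.5]
268 312 0.1108 [ 12.2   2.9 -80. ]
268 320 0.1074 [ 12.1   2.8 -83.7]
268 328 0.1067 [ 10.3   2.8 -85.1]
268 336 0.1162 [  1.1   3.  -78.2]
```

View pics/wrist4.png

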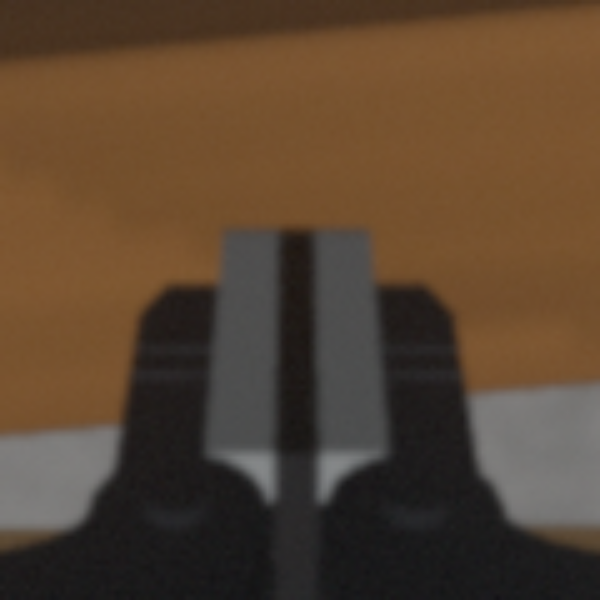

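View pics/side4.png

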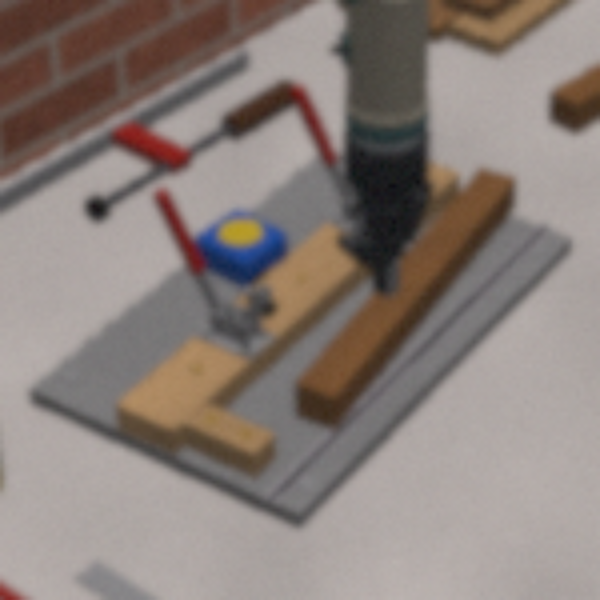

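The picture shows the visible fingertip ending around row 246. That is about 30 mm short of the nominal TCP, so the finger passed just over the blank without touching it (zero force, blank unmoved). I'll back off and lower carefully, checking force.

Call:
drive_tool:
  series:
    - [1,[0,0,-6],[0,0,0]]
    - [1,[15,0,-4],[0,0,0]]
    - [1,[20,0,0],[0,0,0]]
    - [1,[15,0,0],[0,0,0]]
    - [1,[8,0,0],[0,0,0]]

```text
time_s: 5.5
ee_pos: [0.4071, 0.0436, 0.0415]
tool_rot: [[-0.995, -0.104, -0.001], [-0.104, 0.995, 0.0], [0.001, 0.0, -1.0]]
wrist_force: [1.4, -0.1, -1.4]
finger_gap: 0.0
```

Call:
drive_tool:
  series:
    - [1,[0,0,5],[0,0,0]]
    - [1,[0,0,5],[0,0,0]]
    - [1,[0,0,4],[0,0,0]]
    - [1,[0,0,3],[0,0,0]]
    - [1,[0,0,3],[0,0,0]]

```text
time_s: 6.0
ee_pos: [0.4101, 0.0436, 0.0209]
tool_rot: [[-0.995, -0.104, -0.0], [-0.104, 0.995, 0.0], [0.0, 0.0, -1.0]]
wrist_force: [-1.0, -0.2, 0.3]
finger_gap: -0.0001
```

```bash
python3 - <<'E'
from h import *
s=sj(); p,d=robot.camera("wrist"); cv2.imwrite('pics/w5.png',cv2.resize(p[180:320,180:340],(800,600)))
K,k,t,R=cam("wrist",s); he=robot.camera_model("wrist")["hand_eye"]
for col in (252,268):
  for r in range(200,270,5):
    z=float(d[r,col]); q=cv2.undistortPoints(np.array([[[col,r]]],float),K,np.array([k,0,0,0.])).ravel()
    P=he@np.array([q[0]*z,q[1]*z,z,1]); print(col,r,round(z,4),(P[:3]*1000).round(1))
E
```

```text
6.0 [0.4101 0.0436 0.0209] F [-1.  -0.2  0.3] gap -0.0001
[[-0.9946, -0.1041, -0.0003], [-0.1041, 0.9946, 0.0001], [0.0003, 0.0001, -1.0]]
TCP jig mm [[-112.8  -11.1   20.9]]
252 200 0.1924 [17.4 -3.8  8.2]
252 205 0.1889 [16.  -3.8  3.9]
252 210 0.1895 [13.2 -3.8  3.6]
252 215 0.1897 [10.5 -3.8  3. ]
252 220 0.1918 [ 7.1 -3.8  3.9]
252 225 0.1916 [ 4.6 -3.8  2.8]
252 230 0.1935 [ 1.1 -3.9  3.6]
252 235 0.1943 [-1.9 -3.9  3.5]
252 240 0.1952 [-4.9 -3.9  3.3]
252 245 0.1966 [-8.3 -3.9  3.7]
252 250 0.151 [ 11.3  -3.  -37.8]
252 255 0.1466 [ 11.4  -3.  -42.4]
252 260 0.1433 [ 11.1  -2.9 -46. ]
252 265 0.1397 [ 11.1  -2.8 -49.8]
268 200 0.1928 [17.2  5.1  8.5]
268 205 0.1884 [16.2  5.   3.5]
268 210 0.1892 [13.3  5.   3.3]
268 215 0.1905 [10.2  5.   3.6]
268 220 0.1918 [7.1 5.  3.9]
268 225 0.192 [4.4 5.  3.2]
268 230 0.1936 [1.1 5.1 3.8]
268 235 0.1944 [-1.9  5.1  3.6]
268 240 0.1953 [-5.   5.1  3.5]
268 245 0.197 [-8.5  5.2  4.1]
268 250 0.1518 [ 10.9   4.  -37.1]
268 255 0.1459 [ 11.8   3.8 -43. ]
268 260 0.1431 [ 11.2   3.7 -46.2]
268 265 0.1395 [ 11.2   3.6 -50. ]
```

View pics/w5.png

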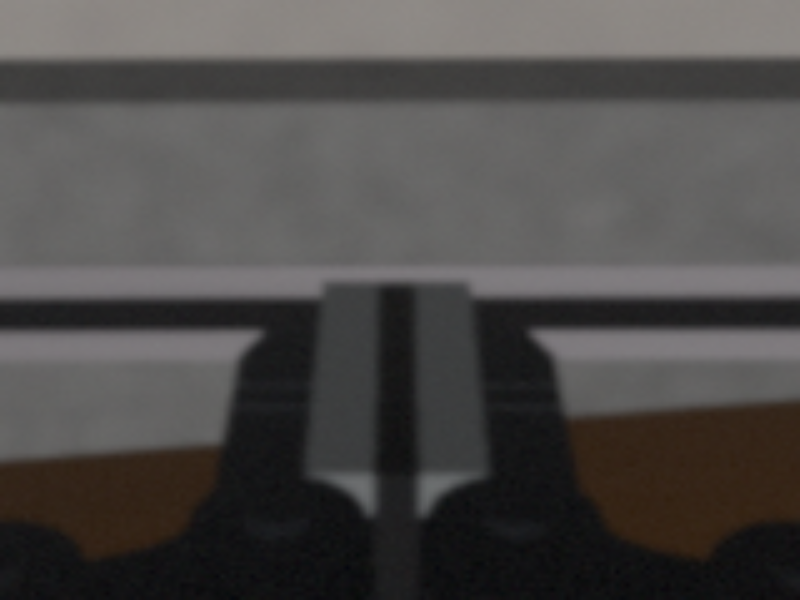

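Call:
drive_tool:
  series:
    - [1,[0,0,5],[0,0,0]]
    - [1,[0,0,5],[0,0,0]]
    - [1,[0,0,5],[0,0,0]]
    - [1,[0,0,3],[0,0,0]]
    - [1,[0,0,2],[0,0,0]]

```text
time_s: 6.55
ee_pos: [0.4095, 0.0436, 0.001]
tool_rot: [[-0.995, -0.104, -0.001], [-0.104, 0.995, 0.0], [0.001, 0.0, -1.0]]
wrist_force: [-0.1, 0.2, -0.8]
finger_gap: 0.0003
```

Call:
drive_tool:
  series:
    - [1,[0,0,2],[0,0,0]]
    - [1,[0,0,2],[0,0,0]]
    - [1,[-8,0,0],[0,0,0]]
    - [1,[-6,0,0],[0,0,0]]
    - [1,[-6,0,0],[0,0,0]]

```text
time_s: 7.05
ee_pos: [0.4304, 0.0457, -0.0025]
tool_rot: [[-0.995, -0.104, -0.0], [-0.104, 0.995, 0.0], [0.0, 0.0, -1.0]]
wrist_force: [-3.7, -1.2, 2.4]
finger_gap: 0.0001
```

Call:
drive_tool:
  series:
    - [1,[-5,0,0],[0,0,0]]
    - [1,[-5,0,0],[0,0,0]]
    - [1,[-5,0,0],[0,0,0]]
    - [1,[-4,0,0],[0,0,0]]
    - [1,[-4,0,0],[0,0,0]]

```text
time_s: 7.55
ee_pos: [0.4531, 0.0481, -0.0027]
tool_rot: [[-0.995, -0.104, 0.0], [-0.104, 0.995, 0.0], [-0.0, 0.0, -1.0]]
wrist_force: [-2.1, -0.7, -1.1]
finger_gap: 0.0002
```

```bash
python3 - <<'E'
from h import *
s=sj(); p,d=robot.camera("wrist"); cv2.imwrite('pics/w6.png',p)
E
```

```text
7.55 [ 0.4531  0.0481 -0.0027] F [-2.1 -0.7 -1.1] gap 0.0002
[[-0.9946, -0.104, 0.0004], [-0.104, 0.9946, 0.0001], [-0.0005, 0.0, -1.0]]
TCP jig mm [[-69.6 -11.2  -2.7]]
```

View pics/w6.png

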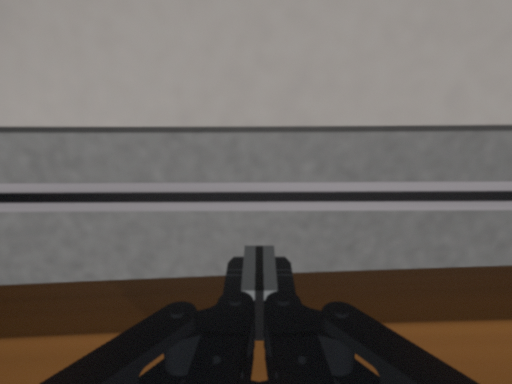

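Call:
drive_tool:
  series:
    - [1,[-4,0,0],[0,0,0]]
    - [1,[-4,0,0],[0,0,0]]
    - [1,[-3,0,0],[0,0,0]]
    - [1,[-2,0,0],[0,0,0]]
    - [1,[-2,0,0],[0,0,0]]

```text
time_s: 8.1
ee_pos: [0.4672, 0.0496, -0.0026]
tool_rot: [[-0.995, -0.104, -0.001], [-0.104, 0.995, -0.0], [0.001, 0.0, -1.0]]
wrist_force: [-3.8, -0.1, 1.9]
finger_gap: -0.0002
```

Call:
drive_tool:
  series:
    - [1,[-1,0,0],[0,0,0]]
    - [1,[-1,0,0],[0,0,0]]
    - [1,[-1,0,0],[0,0,0]]
    - [1,[0,0,0],[0,0,0]]
    - [1,[0,0,0],[0,0,0]]

```text
time_s: 8.6
ee_pos: [0.4708, 0.05, -0.0026]
tool_rot: [[-0.995, -0.104, 0.001], [-0.104, 0.995, 0.0], [-0.001, 0.0, -1.0]]
wrist_force: [-0.9, -0.0, 0.4]
finger_gap: -0.0001
```

```bash
python3 - <<'E'
from h import *
s=sj()
E
```

```text
8.6 [ 0.4708  0.05   -0.0026] F [-0.9 -0.   0.4] gap -0.0001
[[-0.9946, -0.1039, 0.0007], [-0.1039, 0.9946, 0.0002], [-0.0008, 0.0001, -1.0]]
TCP jig mm [[-51.8 -11.2  -2.6]]
```

Call:
drive_tool:
  series:
    - [1,[-1,0,0],[0,0,0]]
    - [1,[-1,0,0],[0,0,0]]
    - [1,[-0.5,0,0],[0,0,0]]
    - [1,[0,0,0],[0,0,0]]
    - [1,[0,0,0],[0,0,0]]

```text
time_s: 9.1
ee_pos: [0.4715, 0.0499, -0.0027]
tool_rot: [[-0.995, -0.105, -0.003], [-0.105, 0.995, -0.001], [0.003, -0.0, -1.0]]
wrist_force: [-5.3, -1.9, 2.5]
finger_gap: 0.0
```

Call:
drive_tool:
  series:
    - [1,[-0.5,0,0],[0,0,0]]
    - [1,[-0.5,0,0],[0,0,0]]
    - [1,[0,0,0],[0,0,0]]
    - [1,[0,0,0],[0,0,0]]
    - [1,[0,0,0],[0,0,0]]

```text
time_s: 9.6
ee_pos: [0.4716, 0.0499, -0.0028]
tool_rot: [[-0.995, -0.105, -0.004], [-0.105, 0.995, -0.001], [0.004, -0.0, -1.0]]
wrist_force: [-6.4, -1.6, 4.1]
finger_gap: 0.0
```

Call:
drive_tool:
  series:
    - [1,[-1,0,0],[0,0,0]]
    - [1,[-1,0,0],[0,0,0]]
    - [1,[-1,0,0],[0,0,0]]
    - [1,[0,0,0],[0,0,0]]
    - [1,[0,0,0],[0,0,0]]

```text
time_s: 10.1
ee_pos: [0.4713, 0.0501, -0.0032]
tool_rot: [[-0.994, -0.105, -0.01], [-0.105, 0.994, -0.001], [0.01, 0.0, -1.0]]
wrist_force: [-11.3, -4.1, 7.4]
finger_gap: -0.0001
```

Call:
drive_tool:
  series:
    - [1,[3,0,0],[0,0,0]]
    - [1,[6,0,0],[0,0,0]]
    - [1,[15,0,0],[0,0,0]]
    - [1,[20,0,-10],[0,0,0]]
    - [1,[0,0,-30],[0,0,0]]

```text
time_s: 10.6
ee_pos: [0.4285, 0.0462, 0.0357]
tool_rot: [[-0.995, -0.104, -0.007], [-0.104, 0.995, 0.001], [0.007, 0.001, -1.0]]
wrist_force: [0.3, -0.4, -0.2]
finger_gap: -0.0
```

```bash
python3 - <<'E'
from h import *
sj(); print(dj([-.022,-.29,.06]))
p,d=robot.camera("wrist"); cv2.imwrite('pics/w7.png',p)
E
```

```text
10.6 [0.4285 0.0462 0.0357] F [ 0.3 -0.4 -0.2] gap -0.0
[[-0.9946, -0.1037, -0.0073], [-0.1037, 0.9946, 0.0006], [0.0072, 0.0014, -1.0]]
TCP jig mm [[-94.2 -10.5  35.7]]
[ -73.1 -279.2  -25.2]
```

View pics/w7.png

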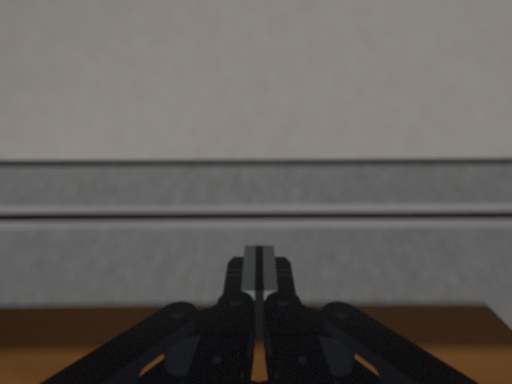

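Call:
drive_tool:
  series:
    - [1,[0,-45,-15],[0,0,0]]
    - [1,[0,-50,-10],[0,0,0]]
    - [1,[0,-50,0],[0,0,0]]
    - [1,[0,-50,0],[0,0,0]]
    - [1,[0,-50,0],[0,0,0]]

```text
time_s: 11.15
ee_pos: [0.4604, -0.1997, 0.0631]
tool_rot: [[-0.995, -0.104, 0.005], [-0.104, 0.995, -0.002], [-0.005, -0.003, -1.0]]
wrist_force: [1.0, 0.3, -0.5]
finger_gap: -0.0004
```

Call:
drive_tool:
  series:
    - [1,[-20,-30,0],[0,0,0]]
    - [1,[-30,0,0],[0,0,0]]
    - [1,[-20,0,0],[0,0,0]]
    - [1,[0,0,0],[0,0,0]]
    - [1,[0,0,0],[0,0,0]]

```text
time_s: 11.65
ee_pos: [0.5316, -0.2194, 0.0621]
tool_rot: [[-0.995, -0.105, 0.001], [-0.105, 0.995, -0.001], [-0.001, -0.001, -1.0]]
wrist_force: [-0.8, -0.2, -0.5]
finger_gap: -0.0
```

```bash
python3 - <<'E'
from h import *
sj(); print(dj([-.02,-.285,-.003]))
p,d=robot.camera("wrist"); cv2.imwrite('pics/w8.png',p)
E
```

```text
11.65 [ 0.5316 -0.2194  0.0621] F [-0.8 -0.2 -0.5] gap -0.0
[[-0.9945, -0.1046, 0.0006], [-0.1046, 0.9945, -0.0005], [-0.0006, -0.0006, -1.0]]
TCP jig mm [[ -20.3 -285.6   62.1]]
[-0.2  0.7 65.1]
```

View pics/w8.png

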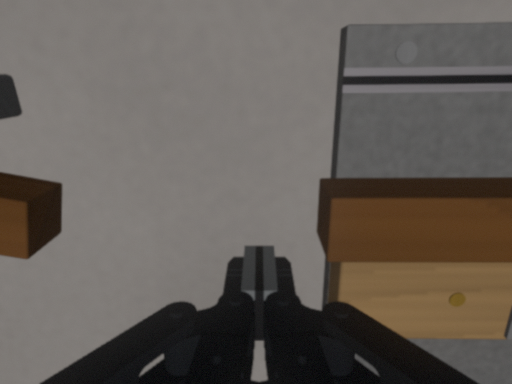

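Call:
drive_tool:
  series:
    - [1,[0,0,20],[0,0,0]]
    - [1,[0,0,20],[0,0,0]]
    - [1,[0,0,15],[0,0,0]]
    - [1,[0,0,10],[0,0,0]]
    - [1,[0,0,0],[0,0,0]]

```text
time_s: 12.2
ee_pos: [0.5297, -0.2186, -0.0038]
tool_rot: [[-0.995, -0.104, -0.002], [-0.104, 0.995, 0.001], [0.002, 0.002, -1.0]]
wrist_force: [-0.0, 0.5, 1.1]
finger_gap: 0.0001
```

Call:
drive_tool:
  series:
    - [1,[0,7,0],[0,0,0]]
    - [1,[0,7,0],[0,0,0]]
    - [1,[0,7,0],[0,0,0]]
    - [1,[0,6,0],[0,0,0]]
    - [1,[0,6,0],[0,0,0]]

```text
time_s: 12.7
ee_pos: [0.5282, -0.1869, -0.0021]
tool_rot: [[-0.994, -0.105, 0.001], [-0.105, 0.994, -0.002], [-0.001, -0.002, -1.0]]
wrist_force: [-2.0, -4.1, 1.9]
finger_gap: 0.0
```

Call:
drive_tool:
  series:
    - [1,[0,6,0],[0,0,0]]
    - [1,[0,6,0],[0,0,0]]
    - [1,[0,6,0],[0,0,0]]
    - [1,[0,5,0],[0,0,0]]
    - [1,[0,5,0],[0,0,0]]

```text
time_s: 13.2
ee_pos: [0.5252, -0.1594, -0.0022]
tool_rot: [[-0.994, -0.105, 0.001], [-0.105, 0.994, -0.002], [-0.001, -0.002, -1.0]]
wrist_force: [-1.9, -5.1, 2.4]
finger_gap: -0.0001
```

```bash
python3 - <<'E'
from h import *
sj()
p,d=robot.camera("wrist"); cv2.imwrite('pics/w9.png',p)
E
```

```text
13.2 [ 0.5252 -0.1594 -0.0022] F [-1.9 -5.1  2.4] gap -0.0001
[[-0.9945, -0.1049, 0.0009], [-0.1049, 0.9945, -0.0022], [-0.0006, -0.0022, -1.0]]
TCP jig mm [[ -20.2 -225.3   -2.2]]
```

View pics/w9.png

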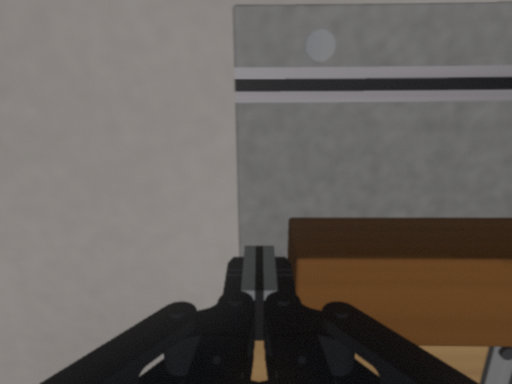

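Call:
drive_tool:
  series:
    - [1,[0,4,0],[0,0,0]]
    - [1,[0,4,0],[0,0,0]]
    - [1,[0,4,0],[0,0,0]]
    - [1,[0,3,0],[0,0,0]]
    - [1,[0,2,0],[0,0,0]]

```text
time_s: 13.75
ee_pos: [0.5234, -0.1422, -0.0024]
tool_rot: [[-0.995, -0.105, 0.001], [-0.105, 0.995, -0.001], [-0.001, -0.001, -1.0]]
wrist_force: [-0.9, -5.3, 2.7]
finger_gap: 0.0001
```

Call:
drive_tool:
  series:
    - [1,[0,1,0],[0,0,0]]
    - [1,[0,1,0],[0,0,0]]
    - [1,[0,1,0],[0,0,0]]
    - [1,[0,1,0],[0,0,0]]
    - [1,[0,0,0],[0,0,0]]

```text
time_s: 14.25
ee_pos: [0.5231, -0.1389, -0.0024]
tool_rot: [[-0.994, -0.105, 0.001], [-0.105, 0.994, -0.002], [-0.001, -0.002, -1.0]]
wrist_force: [-2.1, -6.5, 3.1]
finger_gap: 0.0001
```

```bash
python3 - <<'E'
from h import *
sj()
E
```

```text
14.25 [ 0.5231 -0.1389 -0.0024] F [-2.1 -6.5  3.1] gap 0.0001
[[-0.9945, -0.1049, 0.0008], [-0.1049, 0.9945, -0.0022], [-0.0006, -0.0022, -1.0]]
TCP jig mm [[ -20.1 -204.6   -2.4]]
```

Call:
drive_tool:
  series:
    - [1,[0,1,0],[0,0,0]]
    - [1,[0,1,0],[0,0,0]]
    - [1,[0,1,0],[0,0,0]]
    - [1,[0,1,0],[0,0,0]]
    - [1,[0,0,0],[0,0,0]]

```text
time_s: 14.75
ee_pos: [0.5232, -0.139, -0.0023]
tool_rot: [[-0.994, -0.108, 0.002], [-0.108, 0.994, -0.009], [-0.001, -0.009, -1.0]]
wrist_force: [-2.5, -18.3, 0.1]
finger_gap: -0.0003
```

Call:
drive_tool:
  series:
    - [1,[0,1,0],[0,0,0]]
    - [1,[0,1,0],[0,0,0]]
    - [1,[0,1,0],[0,0,0]]
    - [1,[0,0,0],[0,0,0]]
    - [1,[0,0,0],[0,0,0]]

```text
time_s: 15.25
ee_pos: [0.5233, -0.1391, -0.0022]
tool_rot: [[-0.994, -0.109, 0.002], [-0.109, 0.994, -0.014], [-0.001, -0.014, -1.0]]
wrist_force: [-3.7, -26.5, -1.2]
finger_gap: 0.0002
```

Call:
drive_tool:
  series:
    - [1,[0,-5,0],[0,0,0]]
    - [1,[0,-10,0],[0,0,0]]
    - [1,[0,-20,-5],[0,0,0]]
    - [1,[10,-20,-40],[0,0,0]]
    - [1,[35,0,-40],[0,0,0]]

```text
time_s: 15.75
ee_pos: [0.4879, -0.1916, 0.08]
tool_rot: [[-0.995, -0.103, 0.003], [-0.103, 0.995, 0.0], [-0.003, 0.0, -1.0]]
wrist_force: [0.4, -0.5, 1.1]
finger_gap: 0.0002
```

```bash
python3 - <<'E'
from h import *
sj(); print(dj([-.11,0,.31]))
E
```

```text
15.75 [ 0.4879 -0.1916  0.08  ] F [ 0.4 -0.5  1.1] gap 0.0002
[[-0.9946, -0.1035, 0.0026], [-0.1035, 0.9946, 0.0005], [-0.0026, 0.0002, -1.0]]
TCP jig mm [[ -60.8 -253.2   80. ]]
[  49.6  253.1 -230. ]
```

Call:
drive_tool:
  series:
    - [1,[10,45,-20],[0,0,0]]
    - [1,[10,50,-20],[0,0,0]]
    - [1,[10,50,0],[0,0,0]]
    - [1,[0,50,0],[0,0,0]]
    - [1,[0,45,0],[0,0,0]]

```text
time_s: 16.25
ee_pos: [0.4304, 0.0432, 0.118]
tool_rot: [[-0.995, -0.103, -0.0], [-0.103, 0.995, 0.003], [0.0, 0.003, -1.0]]
wrist_force: [2.0, 0.1, 0.5]
finger_gap: -0.0001
```

Call:
drive_tool:
  series:
    - [1,[0,0,0],[0,0,0]]
    - [1,[0,0,0],[0,0,0]]
    - [1,[0,0,0],[0,0,0]]
    - [1,[0,0,0],[0,0,0]]
    - [1,[0,0,0],[0,0,0]]

```text
time_s: 16.75
ee_pos: [0.4321, 0.0393, 0.1178]
tool_rot: [[-0.995, -0.102, -0.0], [-0.102, 0.995, 0.0], [0.0, 0.0, -1.0]]
wrist_force: [0.0, 0.3, 0.7]
finger_gap: -0.0003
```

```bash
python3 - <<'E'
from h import *
sj(); print(dj([-.085,0,-.002]))
p,d=robot.camera("wrist"); cv2.imwrite('pics/w10.png',p)
p,d=robot.camera("top"); cv2.imwrite('pics/t10.png',cv2.resize(p[60:230,170:370],None,fx=3.9,fy=3.5,interpolation=cv2.INTER_CUBIC))
E
```

```text
16.75 [0.4321 0.0393 0.1178] F [0.  0.3 0.7] gap -0.0003
[[-0.9948, -0.1017, -0.0004], [-0.1017, 0.9948, 0.0002], [0.0004, 0.0002, -1.0]]
TCP jig mm [[-91.4 -17.8 117.8]]
[ -6.4  17.8 119.8]
```

View pics/w10.png

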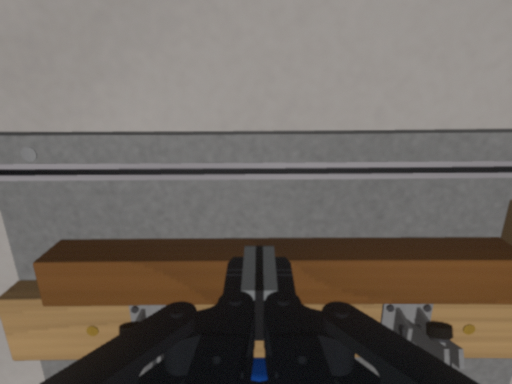

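View pics/t10.png

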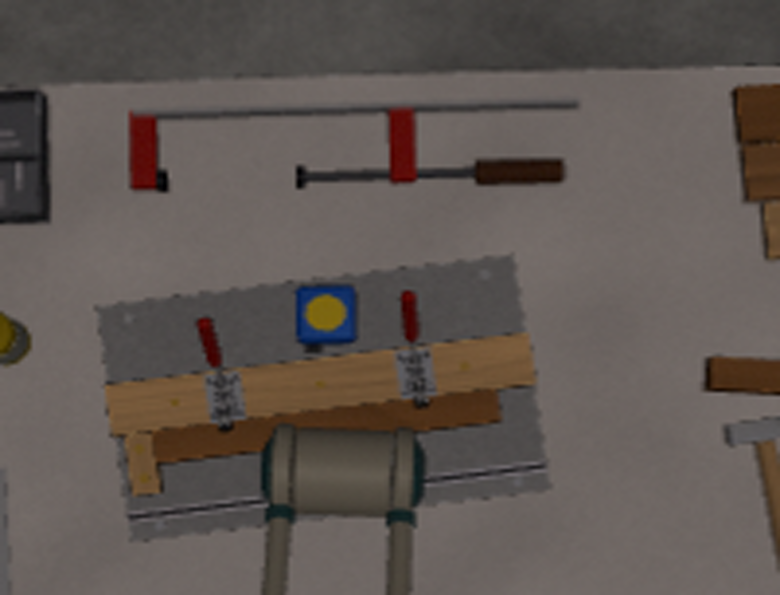

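Call:
drive_tool:
  series:
    - [1,[0,18,40],[0,0,-0.005]]
    - [1,[0,0,40],[0,0,0]]
    - [1,[0,0,25],[0,0,0]]
    - [1,[0,0,14],[0,0,0]]
    - [1,[-10,0,0],[0,0,0]]

```text
time_s: 17.35
ee_pos: [0.4367, 0.059, -0.003]
tool_rot: [[-0.994, -0.108, -0.007], [-0.108, 0.994, 0.0], [0.007, 0.001, -1.0]]
wrist_force: [0.3, -0.1, 0.7]
finger_gap: -0.0001
```

Call:
drive_tool:
  series:
    - [1,[-10,0,0],[0,0,0]]
    - [1,[-8,0,0],[0,0,0]]
    - [1,[-5,0,0],[0,0,0]]
    - [1,[-3,0,0],[0,0,0]]
    - [1,[-2,0,0],[0,0,0]]

```text
time_s: 17.85
ee_pos: [0.4683, 0.0624, -0.0006]
tool_rot: [[-0.994, -0.109, 0.001], [-0.109, 0.994, 0.0], [-0.001, 0.0, -1.0]]
wrist_force: [-0.3, -0.6, 0.6]
finger_gap: -0.0001
```

Call:
drive_tool:
  series:
    - [1,[-2,0,0],[0,0,0]]
    - [1,[-2,0,0],[0,0,0]]
    - [1,[-2,0,0],[0,0,0]]
    - [1,[-2,0,0],[0,0,0]]
    - [1,[0,0,0],[0,0,0]]

```text
time_s: 18.35
ee_pos: [0.4699, 0.0629, -0.0017]
tool_rot: [[-0.994, -0.11, -0.011], [-0.11, 0.994, -0.001], [0.011, 0.001, -1.0]]
wrist_force: [-9.4, -2.0, 5.6]
finger_gap: -0.0001
```

```bash
python3 - <<'E'
from h import *
sj()
E
```

```text
18.35 [ 0.4699  0.0629 -0.0017] F [-9.4 -2.   5.6] gap -0.0001
[[-0.9939, -0.1097, -0.011], [-0.1097, 0.994, -0.0007], [0.011, 0.0005, -0.9999]]
TCP jig mm [[-51.3   1.7  -1.7]]
```

Call:
drive_tool:
  series:
    - [1,[6,0,0],[0,0,0]]
    - [1,[20,0,-5],[0,0,0]]
    - [1,[30,0,-45],[0,0,0]]
    - [1,[0,0,-50],[0,0,0]]
    - [1,[0,0,-50],[0,0,0]]

```text
time_s: 18.85
ee_pos: [0.4212, 0.0574, 0.147]
tool_rot: [[-0.994, -0.109, -0.0], [-0.109, 0.994, 0.0], [0.0, 0.0, -1.0]]
wrist_force: [2.2, 0.5, -0.5]
finger_gap: -0.0001
```

Call:
drive_tool:
  series:
    - [1,[0,0,-50],[0,0,0]]
    - [1,[0,0,-50],[0,0,0]]
    - [1,[0,0,-40],[0,0,0]]
    - [1,[0,0,0],[0,0,0]]
    - [1,[0,0,0],[0,0,0]]

```text
time_s: 19.35
ee_pos: [0.4229, 0.0574, 0.2863]
tool_rot: [[-0.994, -0.109, 0.003], [-0.109, 0.994, 0.0], [-0.003, -0.0, -1.0]]
wrist_force: [-0.1, 1.6, -0.0]
finger_gap: 0.0003
```

Call:
drive_tool:
  series:
    - [1,[0,0,0],[0,0,0]]
    - [1,[0,0,0],[0,0,0]]
    - [1,[0,0,0],[0,0,0]]
    - [1,[0,0,0],[0,0,0]]
    - [1,[0,0,0],[0,0,0]]

```text
time_s: 19.85
ee_pos: [0.4222, 0.0574, 0.2851]
tool_rot: [[-0.994, -0.109, -0.001], [-0.109, 0.994, 0.0], [0.001, 0.0, -1.0]]
wrist_force: [-0.5, -0.4, 0.2]
finger_gap: -0.0001
```

```bash
python3 - <<'E'
from h import *
import json
s=sj(); p,d=robot.camera("wrist"); cv2.imwrite('pics/w11.png',p)
json.dump({k:np.array(v).tolist() for k,v in s.items()},open("pics/w11.json","w")); np.save('pics/w11.npy',d)
cv2.imwrite("pics/w11b.png",cv2.resize(p,(800,600),interpolation=cv2.INTER_CUBIC))
cv2.imwrite('pics/w11l.png',cv2.resize(p[130:260,55:185],(600,600),interpolation=cv2.INTER_CUBIC))
cv2.imwrite('pics/w11r.png',cv2.resize(p[130:260,330:460],(600,600),interpolation=cv2.INTER_CUBIC))
E
```

```text
19.85 [0.4222 0.0574 0.2851] F [-0.5 -0.4  0.2] gap -0.0001
[[-0.994, -0.109, -0.0009], [-0.109, 0.994, 0.0001], [0.0009, 0.0002, -1.0]]
TCP jig mm [[-99.3   1.3 285.1]]
```

View pics/w11b.png

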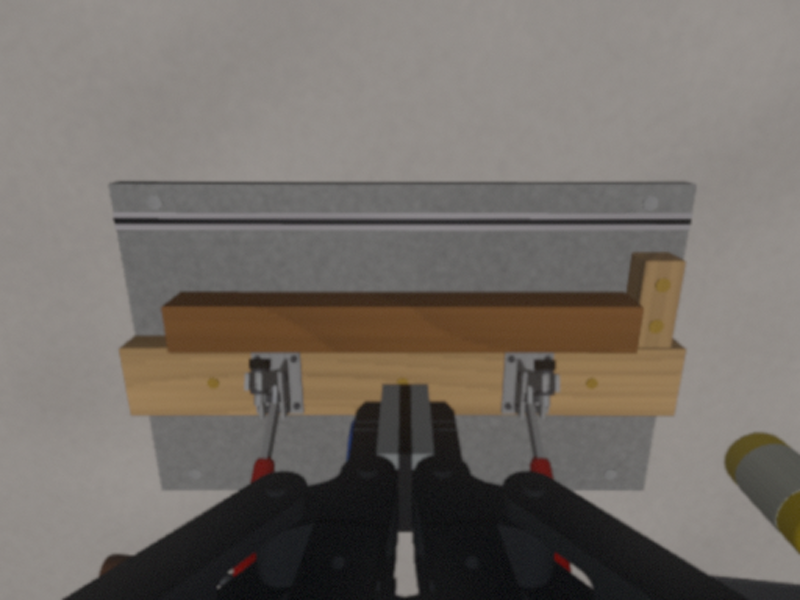

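View pics/w11l.png

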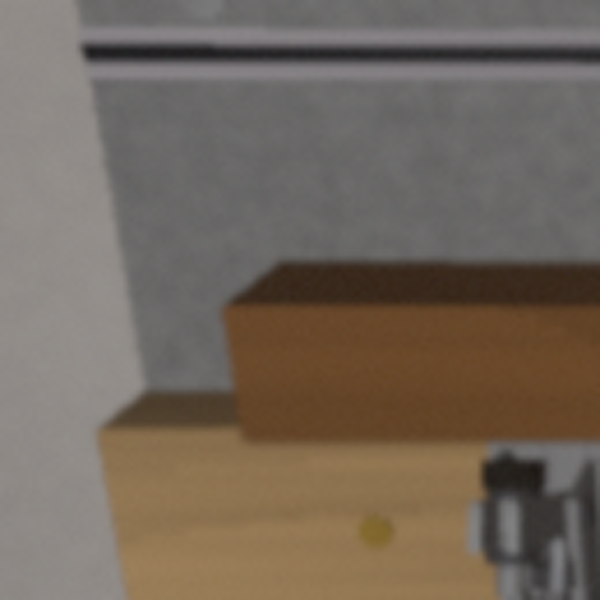

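View pics/w11r.png

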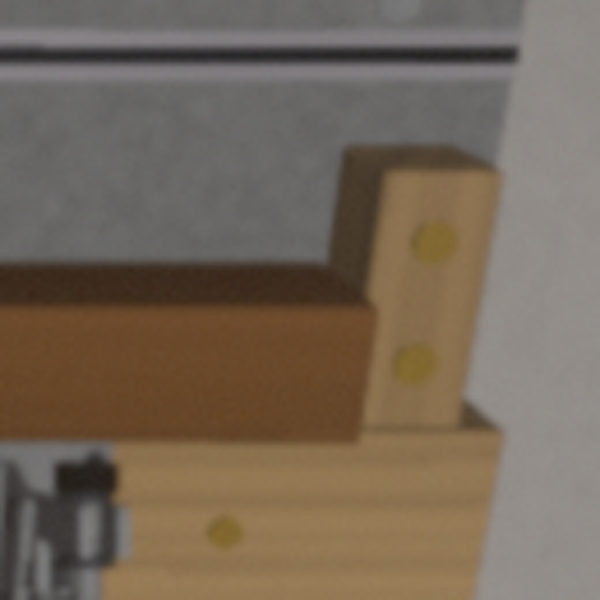

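```bash
python3 - <<'E'
from h import *
sj(); print("to approach L",dj([.045,.105,.15]))
prev=None
for f in [66,59,52,45,38,31,24,18,12,7,3,0]:
    a=np.radians(f); s=105
    x=46+s*np.cos(a)-8*np.sin(a)-11; z=66+s*np.sin(a)+8*np.cos(a)-34
    print(f,round(x,1),round(z,1), None if prev is None else (round(-(x-prev[0]),1),0,round(-(z-prev[1]),1))); prev=(x,z)
E
```

```text
19.9 [0.4223 0.0574 0.2853] F [-0.3  0.2  0.4] gap -0.0003
[[-0.994, -0.1089, -0.0006], [-0.1089, 0.994, 0.0001], [0.0005, 0.0002, -1.0]]
TCP jig mm [[-99.2   1.3 285.3]]
to approach L [-144.5  103.5  135.2]
66 70.4 131.2 None
59 82.2 126.1 (np.float64(-11.8), 0, np.float64(5.1))
52 93.3 119.7 (np.float64(-11.1), 0, np.float64(6.5))
45 103.6 111.9 (np.float64(-10.2), 0, np.float64(7.8))
38 112.8 102.9 (np.float64(-9.2), 0, np.float64(9.0))
31 120.9 92.9 (np.float64(-8.1), 0, np.float64(10.0))
24 127.7 82.0 (np.float64(-6.8), 0, np.float64(10.9))
18 132.4 72.1 (np.float64(-4.7), 0, np.float64(10.0))
12 136.0 61.7 (np.float64(-3.7), 0, np.float64(10.4))
7 138.2 52.7 (np.float64(-2.2), 0, np.float64(8.9))
3 139.4 45.5 (np.float64(-1.2), 0, np.float64(7.3))
0 140.0 40.0 (np.float64(-0.6), 0, np.float64(5.5))
```

Call:
drive_tool:
  series:
    - [1,[-35,30,0],[0,0,0]]
    - [1,[-35,30,5],[0,0,0]]
    - [1,[-35,25,30],[0,0,0]]
    - [1,[-25,18,40],[0,0,0]]
    - [1,[-15,0,40],[0,0,0]]

```text
time_s: 20.4
ee_pos: [0.5558, 0.1768, 0.1711]
tool_rot: [[-0.994, -0.111, 0.002], [-0.111, 0.994, 0.002], [-0.003, 0.002, -1.0]]
wrist_force: [0.1, 0.4, 0.0]
finger_gap: 0.0001
```

Call:
drive_tool:
  series:
    - [1,[0,0,20],[0,0,0]]
    - [1,[0,0,0],[0,0,0]]
    - [1,[0,0,0],[0,0,0]]
    - [1,[0,0,0],[0,0,0]]
    - [1,[0,0,0],[0,0,0]]

```text
time_s: 20.9
ee_pos: [0.5545, 0.1741, 0.1545]
tool_rot: [[-0.994, -0.109, 0.004], [-0.109, 0.994, 0.001], [-0.004, 0.0, -1.0]]
wrist_force: [1.2, 0.5, 0.6]
finger_gap: -0.0001
```

```bash
python3 - <<'E'
from h import *
sj(); print(dj([.06,.105,.131]))
p,d=robot.camera("wrist"); cv2.imwrite('pics/w12.png',p)
p,d=robot.camera("side"); cv2.imwrite('pics/s12.png',cv2.resize(p[120:270,150:300],(600,600),interpolation=cv2.INTER_CUBIC))
E
```

```text
20.9 [0.5545 0.1741 0.1545] F [1.2 0.5 0.6] gap -0.0001
[[-0.9941, -0.1088, 0.0038], [-0.1088, 0.9941, 0.0008], [-0.0039, 0.0004, -1.0]]
TCP jig mm [[ 44.8 103.1 154.5]]
[-15.1   1.8  23.5]
```

View pics/w12.png

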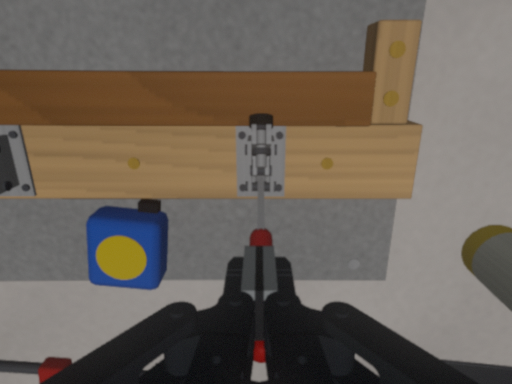

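View pics/s12.png

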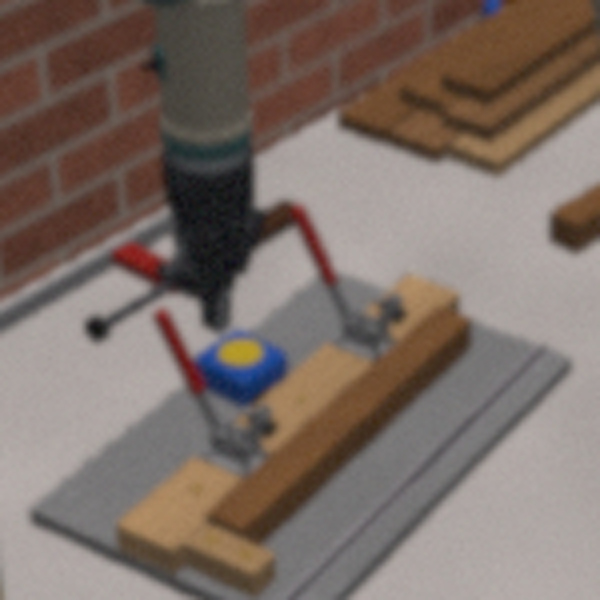

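Call:
drive_tool:
  series:
    - [1,[0,2,8],[0,0,0]]
    - [1,[-4,0,10],[0,0,0]]
    - [1,[-6,0,6],[0,0,0]]
    - [1,[-6,0,0],[0,0,0]]
    - [1,[-5,0,0],[0,0,0]]

```text
time_s: 21.5
ee_pos: [0.5749, 0.1784, 0.1278]
tool_rot: [[-0.994, -0.109, -0.001], [-0.109, 0.994, -0.0], [0.001, 0.0, -1.0]]
wrist_force: [0.8, -0.2, -0.5]
finger_gap: 0.0
```

```bash
python3 - <<'E'
from h import *
sj()
p,d=robot.camera("side"); cv2.imwrite('pics/s13.png',cv2.resize(p[160:260,150:250],(600,600),interpolation=cv2.INTER_CUBIC))
E
```

```text
21.5 [0.5749 0.1784 0.1278] F [ 0.8 -0.2 -0.5] gap 0.0
[[-0.994, -0.1089, -0.0006], [-0.1089, 0.994, -0.0], [0.0006, 0.0, -1.0]]
TCP jig mm [[ 65.5 105.2 127.8]]
```

View pics/s13.png

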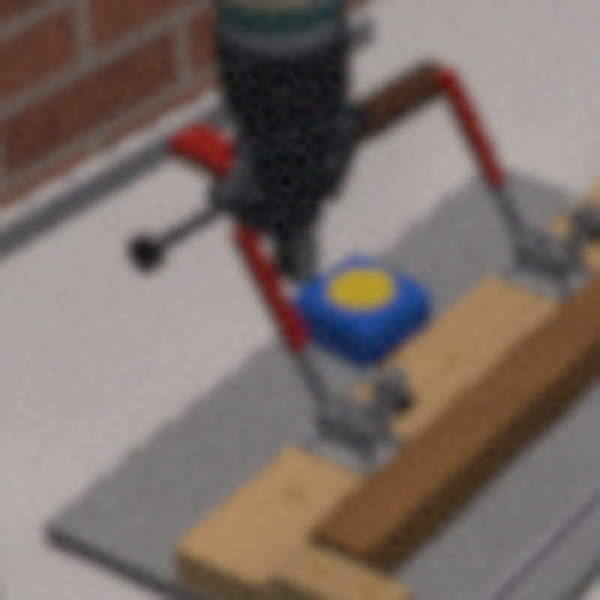

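Call:
drive_tool:
  series:
    - [1,[-8,0,0],[0,0,0]]
    - [1,[-8,0,2],[0,0,0]]
    - [1,[-11,0,6.5],[0,0,0]]
    - [1,[-5,0,4],[0,0,0]]
    - [1,[-5,0,4],[0,0,0]]

```text
time_s: 22.05
ee_pos: [0.6117, 0.1824, 0.1113]
tool_rot: [[-0.994, -0.109, 0.0], [-0.109, 0.994, 0.0], [-0.0, 0.0, -1.0]]
wrist_force: [0.8, 0.0, 1.5]
finger_gap: -0.0005
```

```bash
python3 - <<'E'
from h import *
sj()
p,d=robot.camera("side"); cv2.imwrite('pics/s14.png',cv2.resize(p[160:260,150:250],(600,600),interpolation=cv2.INTER_CUBIC))
E
```

```text
22.05 [0.6117 0.1824 0.1113] F [0.8 0.  1.5] gap -0.0005
[[-0.9941, -0.1089, 0.0001], [-0.1089, 0.9941, 0.0001], [-0.0001, 0.0001, -1.0]]
TCP jig mm [[102.5 105.2 111.3]]
```

View pics/s14.png

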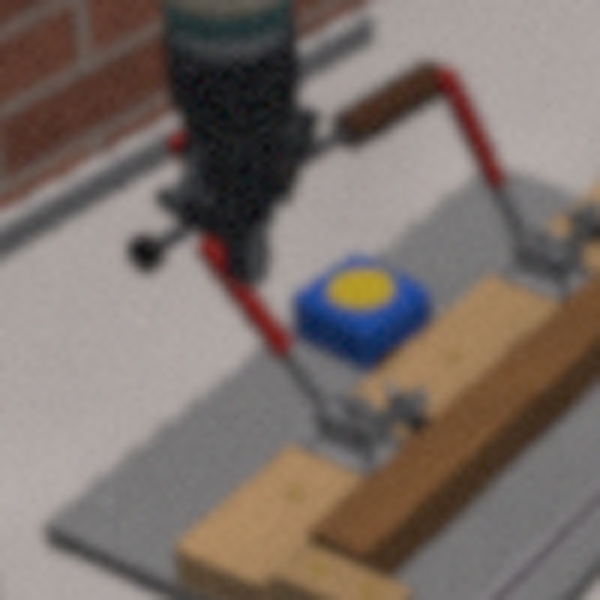

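Handle is following. The pad arm is swinging over. Continue the arc.

Call:
drive_tool:
  series:
    - [1,[-9,0,9],[0,0,0]]
    - [1,[-8,0,10],[0,0,0]]
    - [1,[-7,0,11],[0,0,0]]
    - [1,[-3,0,5],[0,0,0]]
    - [1,[-2,0,5],[0,0,0]]

```text
time_s: 22.6
ee_pos: [0.6397, 0.1855, 0.0712]
tool_rot: [[-0.994, -0.109, -0.001], [-0.109, 0.994, -0.0], [0.001, 0.0, -1.0]]
wrist_force: [-1.8, -0.0, 4.4]
finger_gap: -0.0001
```

Call:
drive_tool:
  series:
    - [1,[-2,0,5],[0,0,0]]
    - [1,[-2,0,5],[0,0,0]]
    - [1,[-1,0,5],[0,0,0]]
    - [1,[-1,0,4],[0,0,0]]
    - [1,[-1,0,4],[0,0,0]]

```text
time_s: 23.1
ee_pos: [0.6472, 0.1864, 0.0485]
tool_rot: [[-0.994, -0.109, 0.001], [-0.109, 0.994, 0.0], [-0.001, 0.0, -1.0]]
wrist_force: [-0.5, -0.5, 1.2]
finger_gap: -0.0
```

```bash
python3 - <<'E'
from h import *
sj()
p,d=robot.camera("side"); cv2.imwrite('pics/s15.png',cv2.resize(p[160:260,150:250],(600,600),interpolation=cv2.INTER_CUBIC))
E
```

```text
23.1 [0.6472 0.1864 0.0485] F [-0.5 -0.5  1.2] gap -0.0
[[-0.994, -0.1089, 0.0009], [-0.1089, 0.994, 0.0004], [-0.0009, 0.0003, -1.0]]
TCP jig mm [[138.2 105.4  48.5]]
```

View pics/s15.png

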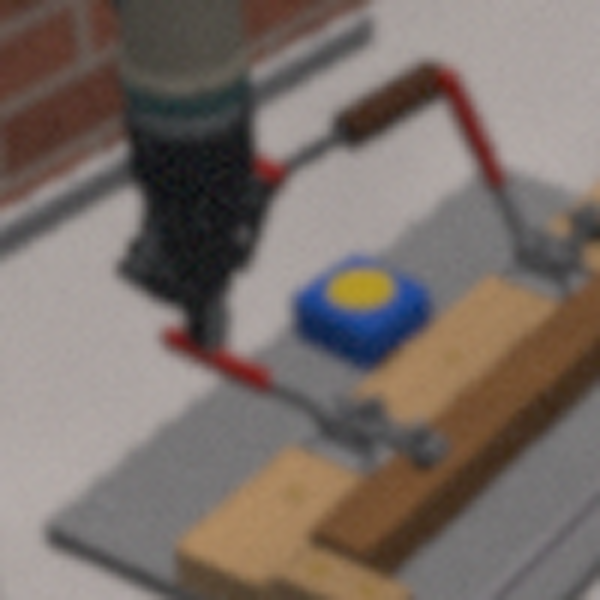

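Call:
drive_tool:
  series:
    - [1,[-1,0,3],[0,0,0]]
    - [1,[0,0,3],[0,0,0]]
    - [1,[0,0,2],[0,0,0]]
    - [1,[0,0,2],[0,0,0]]
    - [1,[0,0,0],[0,0,0]]

```text
time_s: 23.65
ee_pos: [0.6489, 0.1865, 0.0433]
tool_rot: [[-0.994, -0.109, 0.004], [-0.109, 0.994, 0.001], [-0.004, 0.0, -1.0]]
wrist_force: [-6.0, 0.0, 20.3]
finger_gap: -0.0
```

Call:
drive_tool:
  series:
    - [1,[0,0,1],[0,0,0]]
    - [1,[0,0,1],[0,0,0]]
    - [1,[0,0,1],[0,0,0]]
    - [1,[0,0,0],[0,0,0]]
    - [1,[0,0,0],[0,0,0]]

```text
time_s: 24.15
ee_pos: [0.649, 0.1865, 0.043]
tool_rot: [[-0.994, -0.109, 0.006], [-0.109, 0.994, 0.001], [-0.006, 0.0, -1.0]]
wrist_force: [-8.5, -1.9, 31.6]
finger_gap: -0.0
```

Call:
drive_tool:
  series:
    - [1,[0,0,-8],[0,0,0]]
    - [1,[0,0,-20],[0,0,0]]
    - [1,[0,0,-40],[0,0,0]]
    - [1,[10,0,-45],[0,0,0]]
    - [1,[30,-20,-30],[0,0,0]]

```text
time_s: 24.65
ee_pos: [0.6136, 0.1641, 0.1814]
tool_rot: [[-0.994, -0.111, 0.007], [-0.111, 0.994, 0.002], [-0.007, 0.002, -1.0]]
wrist_force: [0.1, -0.6, 0.4]
finger_gap: -0.0003
```

Call:
drive_tool:
  series:
    - [1,[30,-40,0],[0,0,0]]
    - [1,[15,-45,0],[0,0,0]]
    - [1,[5,-45,0],[0,0,0]]
    - [1,[0,-40,0],[0,0,0]]
    - [1,[0,-20,0],[0,0,0]]

```text
time_s: 25.15
ee_pos: [0.5816, -0.0357, 0.1789]
tool_rot: [[-0.994, -0.106, 0.001], [-0.106, 0.994, -0.002], [-0.001, -0.002, -1.0]]
wrist_force: [1.1, 0.6, 0.1]
finger_gap: 0.0001
```

Call:
drive_tool:
  series:
    - [1,[0,0,0],[0,0,0]]
    - [1,[0,0,0],[0,0,0]]
    - [1,[0,0,0],[0,0,0]]
    - [1,[0,0,0],[0,0,0]]
    - [1,[0,0,0],[0,0,0]]

```text
time_s: 25.65
ee_pos: [0.5812, -0.0311, 0.1789]
tool_rot: [[-0.994, -0.111, 0.0], [-0.111, 0.994, 0.0], [-0.0, 0.0, -1.0]]
wrist_force: [-0.3, 0.5, 0.4]
finger_gap: 0.0003
```

```bash
python3 - <<'E'
from h import *
sj(); print(dj([.045,-.105,.154]),dj([.062,-.105,.130]))
p,d=robot.camera("wrist"); cv2.imwrite('pics/w16.png',p)
p,d=robot.camera("side"); cv2.imwrite('pics/s16.png',cv2.resize(p[120:270,150:300],(600,600),interpolation=cv2.INTER_CUBIC))
E
```

```text
25.65 [ 0.5812 -0.0311  0.1789] F [-0.3  0.5  0.4] gap 0.0003
[[-0.9939, -0.1105, 0.0001], [-0.1105, 0.9939, 0.0002], [-0.0001, 0.0002, -1.0]]
TCP jig mm [[  49.2 -103.8  178.9]]
[ 4.2 -1.2 24.9] [-12.8  -1.3  48.9]
```

View pics/w16.png

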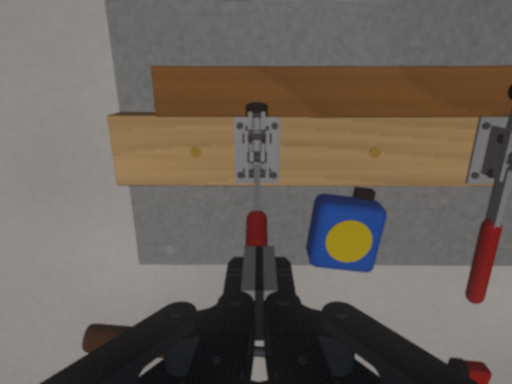

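View pics/s16.png

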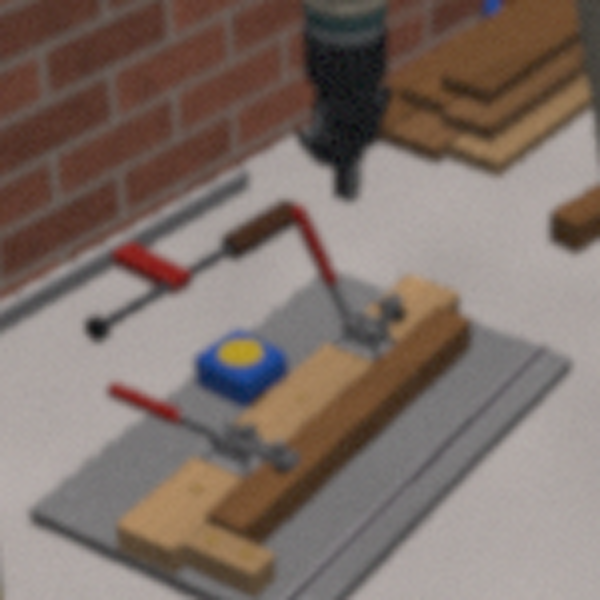

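Call:
drive_tool:
  series:
    - [1,[0,-1,15],[0,0,0]]
    - [1,[0,0,18],[0,0,0]]
    - [1,[-4,0,12],[0,0,0]]
    - [1,[-6,0,5],[0,0,0]]
    - [1,[-6,0,1],[0,0,0]]

```text
time_s: 26.25
ee_pos: [0.5976, -0.0312, 0.1273]
tool_rot: [[-0.994, -0.109, -0.001], [-0.109, 0.994, 0.0], [0.001, 0.0, -1.0]]
wrist_force: [0.7, 0.5, 0.1]
finger_gap: -0.0001
```

```bash
python3 - <<'E'
from h import *
sj()
p,d=robot.camera("side"); cv2.imwrite('pics/s17.png',cv2.resize(p[130:230,180:280],(600,600),interpolation=cv2.INTER_CUBIC))
E
```

```text
26.25 [ 0.5976 -0.0312  0.1273] F [0.7 0.5 0.1] gap -0.0001
[[-0.994, -0.1091, -0.0006], [-0.1091, 0.994, 0.0003], [0.0006, 0.0003, -1.0]]
TCP jig mm [[  65.6 -105.6  127.3]]
```

View pics/s17.png

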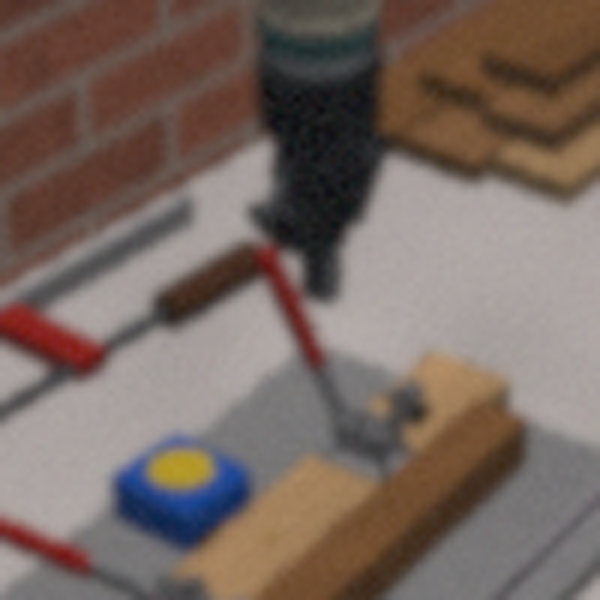

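Same geometry as the left side, so I use the same arc.

Call:
drive_tool:
  series:
    - [1,[-8,0,0],[0,0,0]]
    - [1,[-8,0,2],[0,0,0]]
    - [1,[-11,0,6.5],[0,0,0]]
    - [1,[-5,0,4],[0,0,0]]
    - [1,[-5,0,4],[0,0,0]]

```text
time_s: 26.8
ee_pos: [0.6347, -0.0273, 0.1109]
tool_rot: [[-0.994, -0.109, 0.0], [-0.109, 0.994, 0.0], [-0.0, 0.0, -1.0]]
wrist_force: [-0.2, -0.9, 1.5]
finger_gap: 0.0001
```

Call:
drive_tool:
  series:
    - [1,[-9,0,9],[0,0,0]]
    - [1,[-8,0,10],[0,0,0]]
    - [1,[-7,0,11],[0,0,0]]
    - [1,[-3,0,5],[0,0,0]]
    - [1,[-2,0,5],[0,0,0]]

```text
time_s: 27.3
ee_pos: [0.6627, -0.0243, 0.0708]
tool_rot: [[-0.994, -0.109, -0.001], [-0.109, 0.994, 0.0], [0.001, 0.0, -1.0]]
wrist_force: [-2.2, -0.2, 4.7]
finger_gap: 0.0001
```

Call:
drive_tool:
  series:
    - [1,[-2,0,5],[0,0,0]]
    - [1,[-2,0,5],[0,0,0]]
    - [1,[-1,0,5],[0,0,0]]
    - [1,[-1,0,4],[0,0,0]]
    - [1,[-1,0,4],[0,0,0]]

```text
time_s: 27.8
ee_pos: [0.67, -0.0234, 0.0479]
tool_rot: [[-0.994, -0.109, 0.001], [-0.109, 0.994, 0.0], [-0.001, 0.0, -1.0]]
wrist_force: [-0.4, 0.3, 1.8]
finger_gap: -0.0
```

```bash
python3 - <<'E'
from h import *
sj()
p,d=robot.camera("side"); cv2.imwrite('pics/s18.png',cv2.resize(p[130:230,180:280],(600,600),interpolation=cv2.INTER_CUBIC))
E
```

```text
27.8 [ 0.67   -0.0234  0.0479] F [-0.4  0.3  1.8] gap -0.0
[[-0.9941, -0.1088, 0.0005], [-0.1088, 0.9941, 0.0004], [-0.0006, 0.0003, -1.0]]
TCP jig mm [[ 138.4 -105.6   47.9]]
```

View pics/s18.png

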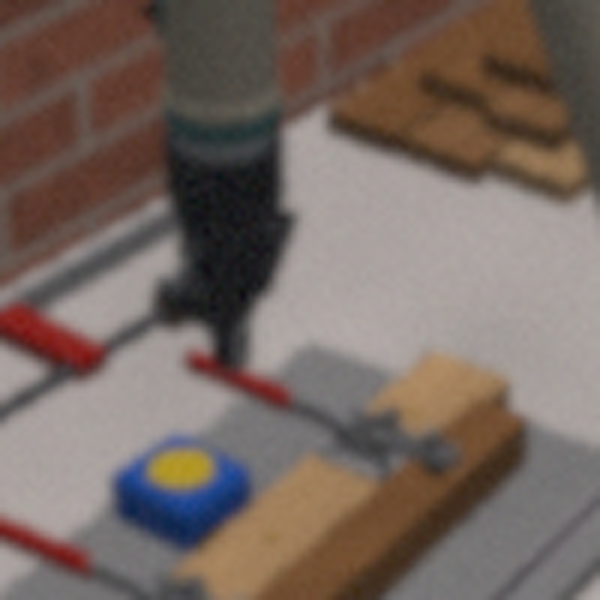

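Call:
drive_tool:
  series:
    - [1,[-1,0,3],[0,0,0]]
    - [1,[0,0,3],[0,0,0]]
    - [1,[0,0,2],[0,0,0]]
    - [1,[0,0,2],[0,0,0]]
    - [1,[0,0,0],[0,0,0]]

```text
time_s: 28.35
ee_pos: [0.6718, -0.0233, 0.0433]
tool_rot: [[-0.994, -0.109, 0.004], [-0.109, 0.994, -0.0], [-0.004, -0.001, -1.0]]
wrist_force: [-6.7, 0.9, 23.2]
finger_gap: 0.0
```

Call:
drive_tool:
  series:
    - [1,[0,0,1],[0,0,0]]
    - [1,[0,0,1],[0,0,0]]
    - [1,[0,0,1],[0,0,0]]
    - [1,[0,0,0],[0,0,0]]
    - [1,[0,0,0],[0,0,0]]

```text
time_s: 28.85
ee_pos: [0.672, -0.0233, 0.043]
tool_rot: [[-0.994, -0.109, 0.006], [-0.109, 0.994, -0.001], [-0.006, -0.001, -1.0]]
wrist_force: [-10.0, 0.6, 33.3]
finger_gap: 0.0001
```

Call:
drive_tool:
  series:
    - [1,[0,0,-8],[0,0,0]]
    - [1,[0,0,-20],[0,0,0]]
    - [1,[0,0,-40],[0,0,0]]
    - [1,[15,15,-45],[0,0,0]]
    - [1,[40,20,-30],[0,0,0]]

```text
time_s: 29.35
ee_pos: [0.6194, 0.0039, 0.179]
tool_rot: [[-0.994, -0.108, 0.008], [-0.108, 0.994, -0.0], [-0.008, -0.001, -1.0]]
wrist_force: [0.8, 0.4, 0.1]
finger_gap: -0.0
```

Call:
drive_tool:
  series:
    - [1,[45,20,-20],[0,0,0]]
    - [1,[45,20,-40],[0,0,0]]
    - [1,[45,20,-40],[0,0,0]]
    - [1,[35,10,-10],[0,0,0]]
    - [1,[10,0,0],[0,0,0]]

```text
time_s: 29.85
ee_pos: [0.4492, 0.0481, 0.2705]
tool_rot: [[-0.994, -0.11, 0.004], [-0.11, 0.994, 0.001], [-0.004, 0.0, -1.0]]
wrist_force: [0.4, 0.1, 0.0]
finger_gap: -0.0
```

Call:
drive_tool:
  series:
    - [1,[0,0,0],[0,0,0]]
    - [1,[0,0,0],[0,0,0]]
    - [1,[0,0,0],[0,0,0]]
    - [1,[0,0,0],[0,0,0]]
    - [1,[0,0,0],[0,0,0]]

```text
time_s: 30.35
ee_pos: [0.452, 0.0468, 0.2673]
tool_rot: [[-0.994, -0.109, -0.001], [-0.109, 0.994, 0.0], [0.001, 0.0, -1.0]]
wrist_force: [0.7, -0.0, -0.0]
finger_gap: 0.0
```

```bash
python3 - <<'E'
from h import *
import json
s=sj(); p,d=robot.camera("wrist"); cv2.imwrite('pics/w20.png',p)
json.dump({k:np.array(v).tolist() for k,v in s.items()},open("pics/w20.json","w"))
cv2.imwrite("pics/w20b.png",cv2.resize(p,(800,600),interpolation=cv2.INTER_CUBIC))
p,d=robot.camera("side"); cv2.imwrite('pics/s20.png',cv2.resize(p[120:270,150:300],(600,600),interpolation=cv2.INTER_CUBIC))
p,d=robot.camera("top"); cv2.imwrite('pics/t20.png',cv2.resize(p[60:230,170:370],None,fx=3.9,fy=3.5,interpolation=cv2.INTER_CUBIC))
E
```

```text
30.35 [0.452  0.0468 0.2673] F [ 0.7 -0.  -0. ] gap 0.0
[[-0.9941, -0.1086, -0.0014], [-0.1086, 0.9941, 0.0001], [0.0014, 0.0003, -1.0]]
TCP jig mm [[-70.8 -12.4 267.3]]
```

View pics/w20b.png

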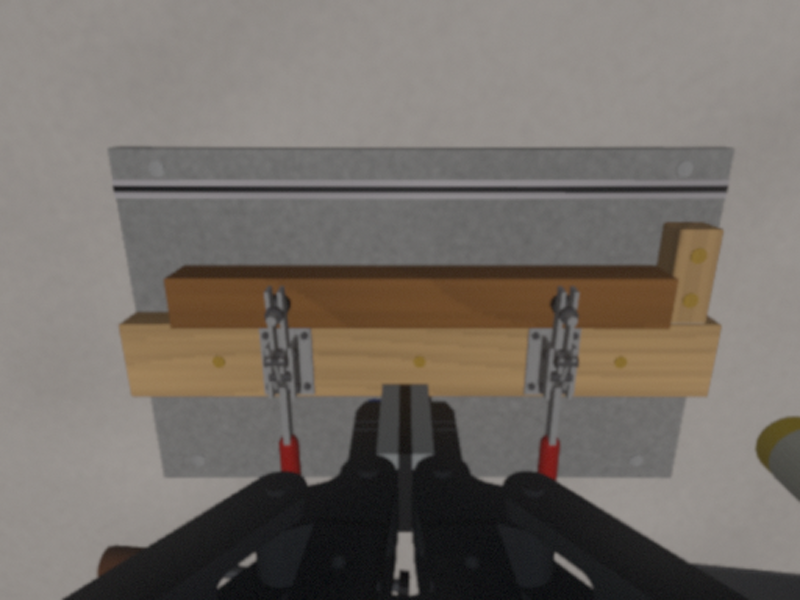

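View pics/s20.png

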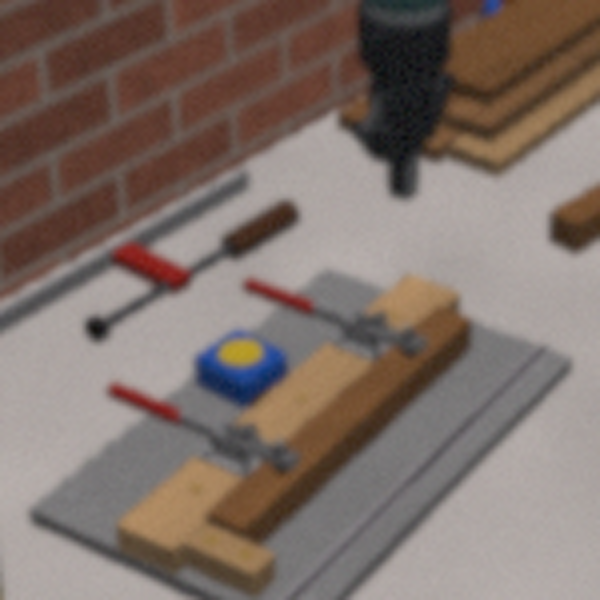

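View pics/t20.png

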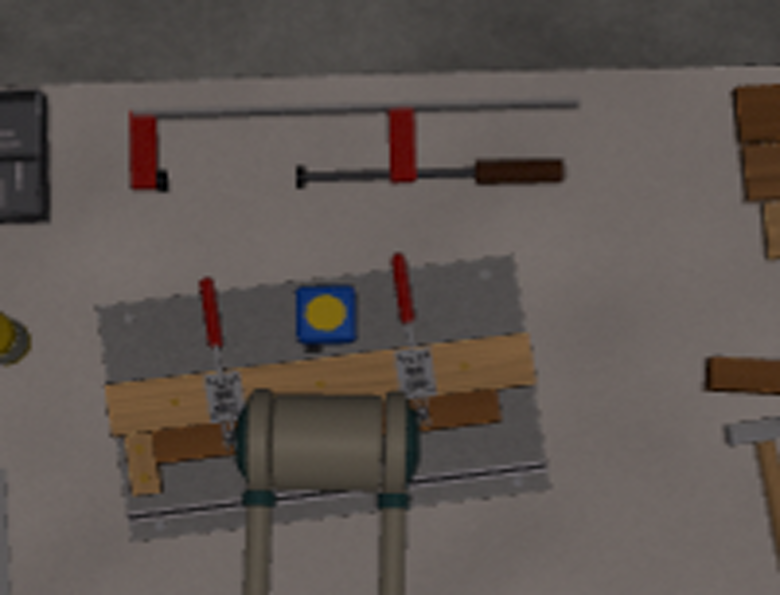

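```bash
python3 - <<'E'
import cv2,numpy as np
p=cv2.imread('pics/w20.png')
cv2.imwrite('pics/w20z.png',np.hstack([cv2.resize(p[140:240,x:x+65],(390,600),interpolation=cv2.INTER_CUBIC) for x in (70,400)]))
E
```

```text
(no output)
```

View pics/w20z.png

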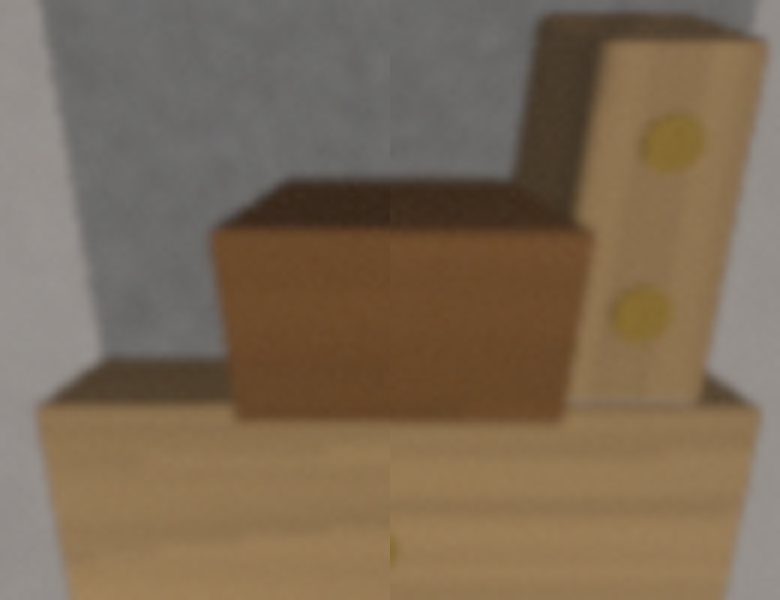

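```bash
python3 -c "
from rig import robot
print(robot.sign_off(), robot.state()['time_s'])"
```

```text
the job is handed in; nothing more can be done
the job is handed in; nothing more can be done
```

The blank is flush along the fence and hard on the end stop, and both clamps are locked on it. I handed the job in at about 30.5 s of the 64 s allowed.

**What I did:** With both clamps open, I pushed the blank onto the fence with the shut fingertip. I then pushed its right end up to the stop until the force reached about 26 N and it stopped moving, and pressed it on the fence once more at the middle. After that I pushed the left handle down, then the right.

**Last checks:**
- **Handles:** both came to rest at the same tool height under 32–33 N of downward force, with a full push needing under 8 N. In the last pictures both stayed down after I let go.
- **Blank:** both pads are on it. It looks parallel to the fence to within about half a pixel end to end, with no visible gap at the stop.
- **Bystanders:** the items I could see near the jig (tape, glue, spare blank and hammer) looked unmoved. My closing pictures did not cover the pencil, the screwdriver or the square, but the arm never worked near them after leaving its start position.

**What disagreed:**
- **Fingertip reach:** the shut fingertip ends about 31–34 mm short of the nominal tool point. My first push therefore passed just above the blank without touching it. I saw this in the wrist picture and allowed for it after that.
- **Handle angles:** these come from pictures and contact heights only; I had no direct reading of the handle joints.

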